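# Change over the block saw

### The job

The bench saw is being changed over to thicker stock: lift its blade guard by the top handle until the pawl catches in the next notch, and leave it hanging there. Clear the sawn lino-faced blocks out of the catch tray and stand each on its short end in a compartment of its own in the plywood caddy, using the 45 degree rest (length up the slope, lower end on the foot strip, let go) to change from a grip across the flat block to a grip across its thickness. Do not disturb the waiting thick blank, the gouge, the brayer or the ink jar.

Things in the scene. Friction and masses are not known exactly. Their poses are not given: they have to be found in the camera images.
- block0_mid (a point): sawn printing block, wood with a 4 mm grey lino face, 140 x 44 x 24 mm, about 110 g, the four are alike and one may be absent; this point is its centre; x along its 140 mm length, y along its 44 mm width, z along its 24 mm thickness (towards the lino face). At the start it lies flat in the catch tray, length roughly along the tray's y, about 32 mm from the next one; it slides easily on the tray's smooth steel
- block1_mid (a point): sawn printing block, wood with a 4 mm grey lino face, 140 x 44 x 24 mm, about 110 g, the four are alike and one may be absent; this point is its centre; x along its 140 mm length, y along its 44 mm width, z along its 24 mm thickness (towards the lino face). At the start it lies flat in the catch tray, length roughly along the tray's y, about 32 mm from the next one; it slides easily on the tray's smooth steel
- block2_mid (a point): sawn printing block, wood with a 4 mm grey lino face, 140 x 44 x 24 mm, about 110 g, the four are alike and one may be absent; this point is its centre; x along its 140 mm length, y along its 44 mm width, z along its 24 mm thickness (towards the lino face). At the start it lies flat in the catch tray, length roughly along the tray's y, about 32 mm from the next one; it slides easily on the tray's smooth steel
- block3_mid (a point): sawn printing block, wood with a 4 mm grey lino face, 140 x 44 x 24 mm, about 110 g, the four are alike and one may be absent; this point is its centre; x along its 140 mm length, y along its 44 mm width, z along its 24 mm thickness (towards the lino face). At the start it lies flat in the catch tray, length roughly along the tray's y, about 32 mm from the next one; it slides easily on the tray's smooth steel
- tray_floor (a point): centre of the floor of the saw's open steel catch tray (328 mm along its x, 200 mm along its y, floor sheet 3 mm thick, lips only 7 mm over the floor, 47 mm against the saw on the +y side); its axes are the saw's: the saw stands on the +y side of the tray, casing and table 140 mm high from 120 mm off this point
- guard_handle (a point): middle of the black round bar handle on top of the clear blade guard: bar 90 mm long, 18 mm thick, along this frame's y, level; its two posts stand 34 mm either side of the middle, and 30 mm of free height is below the bar's underside. The guard moves straight up and down
- guard (a joint): height of the blade guard in m: 0 is its low notch at the start; lifted against its weight (0.55 kg and little friction) the pawl clicks under the next tooth once it has been raised about 41 mm, and the guard then hangs at 0.040 when let go; a stop ends its travel at 0.053. Let go below 0.040 it falls back to 0
- rest: 45 degree rest: a plywood base 100 (x) x 150 (y) x 10 mm, origin at the middle of its underside, fixed to the bench, carrying a wooden wedge 32 mm wide along x whose sloping face rises at 45 degrees towards the frame's -y and faces its +y and up; the wedge runs from its upright back at y = -15 mm, whose top edge is 84 mm over the bench, to y = 59 mm
- rest_seat (a point): middle of the inner corner of the rest's foot: here the slope meets a foot strip 26 mm deep, square to the slope, that stops the block's lower end; axes as rest. The slope runs 85 mm up from here along (0, -0.707, 0.707) to its top edge; its outward normal is (0, 0.707, 0.707)
- park_spot (a point): where the centre of a block lies when it is parked on the rest: length along the slope, lower end on the foot strip, middle of its width over the wedge; axes as rest. A parked block overhangs the wedge by 6 mm at each side and by 55 mm at its upper end, with free room for a finger behind that end
- caddy: fixed plywood caddy, 250 mm (x) x 84 mm (y) x 90 mm high, open on top, with 4 compartments in a row along its x; origin in the middle of its underside; 18 mm thick dividers reach to the rim, side walls 12 mm thick
- slot0 (a point): middle of the floor of a caddy compartment, 40 mm (along the caddy's x) x 60 mm (y) inside and 82 mm deep, floor 8 mm over the bench; axes as caddy; a block stands in it with its thickness along x and width along y
- slot1 (a point): middle of the floor of a caddy compartment, 40 mm (along the caddy's x) x 60 mm (y) inside and 82 mm deep, floor 8 mm over the bench; axes as caddy; a block stands in it with its thickness along x and width along y
- slot2 (a point): middle of the floor of a caddy compartment, 40 mm (along the caddy's x) x 60 mm (y) inside and 82 mm deep, floor 8 mm over the bench; axes as caddy; a block stands in it with its thickness along x and width along y
- slot3 (a point): middle of the floor of a caddy compartment, 40 mm (along the caddy's x) x 60 mm (y) inside and 82 mm deep, floor 8 mm over the bench; axes as caddy; a block stands in it with its thickness along x and width along y
- blank: waiting thick blank, 90 x 110 x 45 mm wood, lying on the saw table on the +y side of the guard; origin at the middle of its underside; leave alone
- gouge: lino gouge with a round wooden handle, 145 mm long, lying on the bench beyond the work; leave alone
- brayer: ink roller with wooden handle, 160 mm long, lying beyond the work; leave alone
- ink_jar: jar of ink, 64 mm wide, 70 mm high, beyond the work; leave alone

How it is judged (in metres and radians):
On the way:
1. a block lies parked on the 45 degree rest, let go (((x of block0_mid in the frame of park_spot between -0.025 and 0.025 m and distance between block0_mid and park_spot below 0.03 m and angle between the x axis of block0_mid and the z axis of rest, either way round between 0.65 and 0.92 rad and angle between the y axis of block0_mid and the x axis of rest, either way round below 0.25 rad and contact force between the fingers and block0 below 0.2 N and linear speed of block0 below 0.03 m/s) or (x of block1_mid in the frame of park_spot between -0.025 and 0.025 m and distance between block1_mid and park_spot below 0.03 m and angle between the x axis of block1_mid and the z axis of rest, either way round between 0.65 and 0.92 rad and angle between the y axis of block1_mid and the x axis of rest, either way round below 0.25 rad and contact force between the fingers and block1 below 0.2 N and linear speed of block1 below 0.03 m/s) or (x of block2_mid in the frame of park_spot between -0.025 and 0.025 m and distance between block2_mid and park_spot below 0.03 m and angle between the x axis of block2_mid and the z axis of rest, either way round between 0.65 and 0.92 rad and angle between the y axis of block2_mid and the x axis of rest, either way round below 0.25 rad and contact force between the fingers and block2 below 0.2 N and linear speed of block2 below 0.03 m/s) or (x of block3_mid in the frame of park_spot between -0.025 and 0.025 m and distance between block3_mid and park_spot below 0.03 m and angle between the x axis of block3_mid and the z axis of rest, either way round between 0.65 and 0.92 rad and angle between the y axis of block3_mid and the x axis of rest, either way round below 0.25 rad and contact force between the fingers and block3 below 0.2 N and linear speed of block3 below 0.03 m/s))), for 0.2 s.
At the end, for the whole second after the job is handed in: every block stands on its short end in a compartment of the caddy (long axis within 0.3 rad of upright, its centre 68 to 92 mm over the caddy's underside, so down on the floor), at rest (below 0.08 m/s); the guard hangs on its pawl in the next notch (joint 0.035 to 0.046 m) (x of block0_mid in the frame of caddy between -0.115 and 0.115 m and y of block0_mid in the frame of caddy between -0.03 and 0.03 m and z of block0_mid in the frame of caddy between 0.068 and 0.092 m and angle between the x axis of each of block0_mid, block1_mid, block2_mid, block3_mid and the z axis of caddy, either way round below 0.3 rad and linear speed of each of block0, block1, block2, block3 below 0.08 m/s and x of block1_mid in the frame of caddy between -0.115 and 0.115 m and y of block1_mid in the frame of caddy between -0.03 and 0.03 m and z of block1_mid in the frame of caddy between 0.068 and 0.092 m and x of block2_mid in the frame of caddy between -0.115 and 0.115 m and y of block2_mid in the frame of caddy between -0.03 and 0.03 m and z of block2_mid in the frame of caddy between 0.068 and 0.092 m and x of block3_mid in the frame of caddy between -0.115 and 0.115 m and y of block3_mid in the frame of caddy between -0.03 and 0.03 m and z of block3_mid in the frame of caddy between 0.068 and 0.092 m and value of joint guard between 0.035 and 0.046 m); the robot touches nothing.
It fails at once if the waiting blank is shifted by more than 30 mm (distance of blank from where it was at the start of the episode above 0.03 m).
It fails at once if the gouge is shifted by more than 30 mm (distance of gouge from where it was at the start of the episode above 0.03 m).
It fails at once if the brayer is shifted by more than 30 mm (distance of brayer from where it was at the start of the episode above 0.03 m).
It fails at once if the ink jar is shifted by more than 30 mm (distance of ink_jar from where it was at the start of the episode above 0.03 m).
Of block0, block1, block2, block3 only 3 to 4 are there at a start; the rules pass over those that are not, and their reading is None.
At some moment in a run one of block0, block1, block2, block3 may be knocked a few centimetres aside while the robot is not near it.
Once in a run the grip may slacken for a moment while it holds something.
It also fails if it takes over 210 s, if anything falls off the work surface, if the arm or the gripper's body presses on something with over 40 N, if the wrist force passes 120 N, or if a joint passes its speed limit or range.

### The arm

A 6-joint arm with a two-finger parallel gripper is mounted at the origin on the work surface. World frame = base frame: x ahead of the robot, y to its left, z up, the work surface at z = 0. Lengths are in mm, angles in rad, forces in N, time in s.
With the tool pointing down it reaches from about 375 to 925 mm from the base axis. Payload 5.7 kg.
Tool frame: the origin (TCP) lies midway between the tips of the shut fingers; the grasp point (between the pads) lies env.grip_depth behind it (env.grip_depth is the distance from the TCP to the grasp point, in mm); z points along the fingers, y is the line along which they close (so a half turn about z gives the same grasp; the last joint's range is limited). The gripper opens to 85 mm and grips with 20 to 120 N. Pads are 22 mm wide; open, the fingers measure 114 mm over their backs; the gripper's body (76 mm by 85 mm) begins 54 mm behind the grasp point. The pads swing forward as they close: fully open they stand 13 mm farther back than shut.
Start: joints at [-1.46, 0.359, 1.51, -0, 1.272, -0.115], TCP at [134.319, -584.741, 231.267] pointing down, gripper open.
Joint ranges: [-2.97, 2.97], [-1.01, 2.36], [0.21, 2.38], [-0.96, 4.11], [0.2, 2.71], [-2.98, 2.98]. Speed limits (rad/s): [2.39, 2.39, 3.14, 3.14, 3.14, 3.14].

### API

Orientations are given as a unit quaternion [w, x, y, z].
In Python, from bench import env, capture, finish_job, cut_out, landmark_of gives the robot as it stands. The module is installed in compiled form; this text tells all that it offers.
- The arm moves only by the tool carry_out, never from a script. Its argument "deltas" is a list of rows, each an object with "hand": the finger opening in mm, from 0 to 85.4; "slide": the shift along the tool's x, y, z in mm, a list of three; "spin": the turn about the tool's z in rad. A call has 1 to 12 rows; each row is the pose to reach, as a shift and turn from the pose commanded when the call began, along the tool's axes at that moment; what a row does not reach only later rows make up. A row lasts 1/10 s, in which the tool goes at most 50 mm and 8.59 degrees, less where a joint would pass 70% of its speed; a pose out of reach is approached as far as the arm can. A call with a gripper value outside its range is refused whole. The fingers move at their own pace and stop on an object; "newtons" is the grip in N (left out, the last holds). Time passes only in rows, so rows that repeat a pose let the fingers close. It gives the time, the measured TCP pose, the force, the opening and the grip force at its end, in the units of the state.
- env.get_obs(): the state, without advancing time (a new reading comes with each control period).
- capture(name): name is "scene" or "top" or "wrist"; returns a dict with "color" (480x640x3 uint8, red, green, blue), "depth" (480x640 float32, mm along the optical axis (not along the pixel's ray), 0 where there is no reading), "intrinsics" (3x3 intrinsics, pixels), "view" (4x4, takes a point from world to camera coordinates); the wrist camera has in their place "mount" (4x4, takes a point from camera to tool coordinates, whose origin is the TCP and whose axes are the flange's). Camera axes: x right, y up, looking along -z (the intrinsics and any distortion apply to the point x, -y, -z); pixel columns grow to the right and rows downward; lengths in mm; the calibration is good to about 2 mm. A picture is of the moment at which its call begins: read the wrist's pose just before it.
- finish_job(): hands the job in; it is judged then, once.
Trained networks look in the newest picture that a camera, given by its name, has taken for a name from the list of things; names that differ only in an ending like _2 or _b are one class to them, and where a whole thing is asked for, a point or a joint stands for the part that bears it (a point fixed in the world has none). Each returns a list of dicts, best first, with "p" (0 to 1); they miss things now and then, are a little off and sometimes report something else, mostly with a low value. They report only what shows in the picture. A call takes as long as a camera call.
- cut_out(name, camera): "region" (480x640 bool, what is visible of it).
- landmark_of(name, camera): "location" ([x, y, z] in mm, in the coordinates of the camera as it stood for that picture, good to about 4 mm: a listed point, or the origin of a listed thing).
The state is a dict: "time_s": time; "qpos": joint angles; "qvel": joint speeds; "effort": joint torques, N m; "position": TCP position; "orientation": TCP orientation; "force": force on the tool from outside, world axes, zero at the start; "torque": the same for the moment, N m; "width": finger opening in mm; "finger_force": force on a finger pad.
Only numpy, scipy, OpenCV 4.12 (cv2) and the standard library are available. Lean on these libraries where they do the work, as an engineer would, in place of code of your own. Each camera call takes 0.05 s, during which the arm holds its last target. There are 200 camera calls.

## Working session

There is one attempt and no reset: what is moved stays moved. The work goes in short steps, Python scripts to look and compute and a tool call to move; the robot and the scene stay as the last step left them, time stands still between calls to the robot, and variables do not carry over. Pictures are saved under pics/ and viewed, at most 14 in all, crops included, and the job is handed in when it is done.

Besides the shell and the picture viewer there is one more tool, called after "Call:" as name(argument=value, ...) on one line, values as JSON. carry_out: Moves the arm, as the interface text tells. Its arguments: {"type":"object","properties":{"deltas":{"type":"array"},"newtons":{"type":"number"}},"required":["deltas"]}

```bash
mkdir -p pics; cat > h.py <<'E'
import numpy as np, cv2
from bench import env, capture, finish_job, cut_out, landmark_of
from scipy.spatial.transform import Rotation as R
def T_tool(o=None):
    o=o or env.get_obs(); q=o['orientation']; T=np.eye(4)
    T[:3,:3]=R.from_quat([q[1],q[2],q[3],q[0]]).as_matrix(); T[:3,3]=o['position']; return T
def shot(cam,name=None):
    T=T_tool(); c=capture(cam)
    c['c2w']=np.linalg.inv(c['view']) if 'view' in c else T@c['mount']
    if name: cv2.imwrite(f'pics/{name}.png',c['color'][...,::-1])
    return c
def lm(c,cam,name,n=4):
    return [(round(d['p'],2),np.round((c['c2w']@np.r_[d['location'],1])[:3],1)) for d in landmark_of(name,cam)[:n]]
def pts(c,m):
    v,u=np.nonzero(m&(c['depth']>0)); z=c['depth'][v,u]; K=c['intrinsics']
    p=np.c_[(u-K[0,2])/K[0,0]*z,-(v-K[1,2])/K[1,1]*z,-z,np.ones(len(z))]
    return (p@c['c2w'].T)[:,:3]
E
cat > a.py <<'E'
from h import *
print(env.grip_depth, env.get_obs())
for cam in ['scene','top']:
    c=shot(cam,cam+'0'); print(cam)
    for n in ['block0_mid','tray_floor','guard_handle','rest','rest_seat','park_spot','caddy','slot0','blank','gouge','brayer','ink_jar']:
        print(n,[(p,l.tolist()) for p,l in lm(c,cam,n)])
E
python3 a.py
```

```text
18.700000000000003 {'time_s': 0.0, 'qpos': array([-1.46012732e+00,  3.59518687e-01,  1.51146321e+00,  1.97323055e-05,
        1.27248840e+00, -1.15125878e-01]), 'qvel': array([ 1.23852422e-03,  1.24606685e-03, -2.72763088e-04, -1.84545383e-05,
       -1.53376533e-03, -1.10515196e-04]), 'effort': array([-1.21844856e-03, -5.27627599e+01, -2.78623188e+01, -5.64238780e-04,
        1.29926990e-02, -1.88706650e-05]), 'position': array([ 134.23593873, -584.08024299,  230.43372536]), 'orientation': array([-9.38797273e-04,  9.93633740e-01,  1.12654825e-01,  1.15197673e-05]), 'force': array([-0.39806664, -0.19177324, -0.12865264]), 'torque': array([ 0.01772756, -0.04207183, -0.01348352]), 'finger_force': 0.0, 'width': 85.32980802136278}
scene
block0_mid [(0.59, [426.9, 128.5, 17.0])]
tray_floor [(0.92, [538.6, 139.6, 2.2])]
guard_handle [(0.62, [503.5, 345.8, 268.4])]
rest [(0.78, [471.5, -141.1, 0.9])]
rest_seat [(0.81, [500.4, -106.5, 25.2])]
park_spot [(0.93, [475.2, -139.3, 82.4])]
caddy [(0.19, [502.2, -105.3, 21.8])]
slot0 [(0.88, [406.7, -364.6, 11.0]), (0.71, [469.2, -371.2, 13.9]), (0
[... 411 characters left out ...]
y_floor [(0.97, [542.3, 141.0, 3.7])]
guard_handle [(0.96, [510.0, 343.8, 268.8])]
rest [(0.96, [473.5, -144.5, 6.0])]
rest_seat [(0.81, [503.4, -105.8, 25.5])]
park_spot [(0.59, [475.3, -139.6, 83.2]), (0.52, [579.3, 131.3, 11.2]), (0.51, [500.7, -380.0, -0.2])]
caddy [(0.68, [503.4, -379.7, -1.1])]
slot0 [(0.88, [523.7, -379.9, 14.3]), (0.87, [471.1, -377.7, 5.9]), (0.62, [417.3, -370.0, 12.3]), (0.6, [583.7, -388.4, 5.9])]
blank [(0.92, [512.3, 475.1, 139.4]), (0.55, [590.6, -385.6, 3.7]), (0.44, [501.5, -377.7, -0.5])]
gouge [(0.73, [723.7, -293.5, -0.7]), (0.7, [473.9, -143.3, 1.8])]
brayer [(0.87, [771.8, -159.3, 0.9]), (0.69, [540.5, 139.1, 1.7])]
ink_jar [(0.7, [768.5, -71.9, -0.1])]
```

View pics/top0.png

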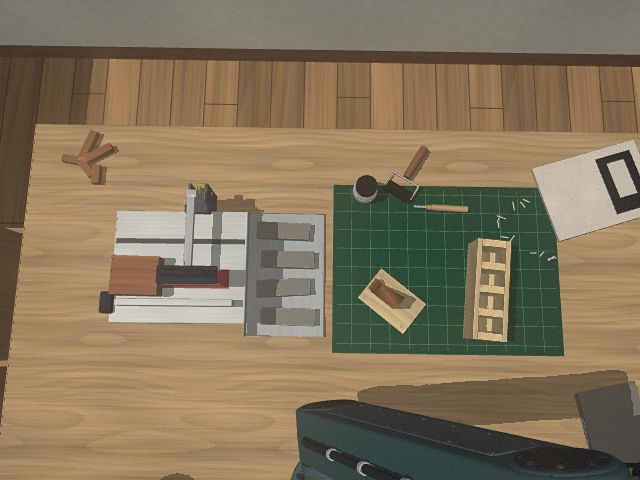

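View pics/scene0.png

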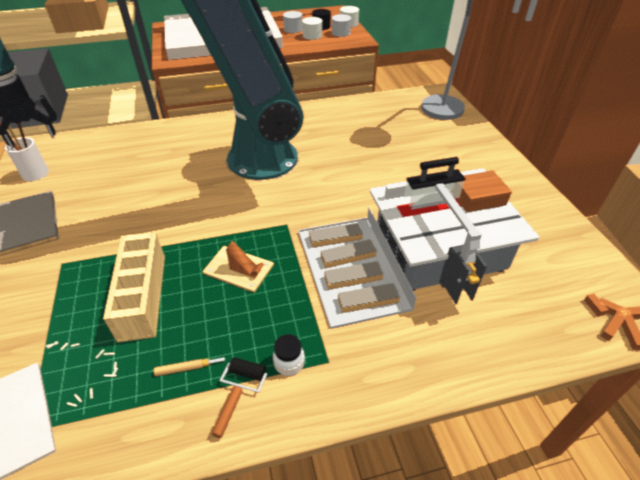

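```bash
cat > b.py <<'E'
from h import *
c=shot('top'); P=pts(c,np.ones((480,640),bool))
def rects(name,x,y,z,minn=40,rad=None):
    m=(P[:,0]>x[0])&(P[:,0]<x[1])&(P[:,1]>y[0])&(P[:,1]<y[1])&(P[:,2]>z[0])&(P[:,2]<z[1])
    q=P[m]; g=np.zeros((800,1300),np.uint8)  # 1mm grid x 0..800, y -600..700
    g[q[:,0].astype(int),(q[:,1]+600).astype(int)]=255
    g=cv2.morphologyEx(g,cv2.MORPH_CLOSE,np.ones((7,7)))
    n,l,s,ce=cv2.connectedComponentsWithStats(g)
    for i in range(1,n):
        if s[i,4]<200: continue
        v=np.argwhere(l==i).astype(np.float32)
        r=cv2.minAreaRect(v); zz=q[l[q[:,0].astype(int),(q[:,1]+600).astype(int)]==i,2]
        b=cv2.boxPoints(r); e=b[1]-b[0],b[2]-b[1]; e=max(e,key=np.linalg.norm)
        print(name,'c',round(r[0][0],1),round(r[0][1]-600,1),'size',np.round(sorted(r[1]),0),'long dir deg',round(np.degrees(np.arctan2(e[1],e[0]))%180,1),'z',np.round(np.percentile(zz,[5,50,95]),1))
rects('block',(380,700),(40,222),(19,40))
rects('caddy',(340,680),(-460,-300),(80,100))
rects('restbase',(380,600),(-250,-50),(5,120))
rects('wedge',(380,600),(-250,-50),(18,120))
rects('handle',(380,640),(240,420),(240,300))
rects('saw',(380,640),(240,420),(120,300))
rects('tray',(350,720),(20,240),(-2,60))
E
python3 b.py
```

```text
block c 426.7 128.1 size [ 44. 139.] long dir deg 88.2 z [22.6 27.2 31.8]
block c 500.9 141.1 size [ 44. 140.] long dir deg 93.2 z [22.6 27.4 32. ]
block c 575.0 131.7 size [ 45. 139.] long dir deg 89.3 z [22.6 27.6 32. ]
block c 650.0 145.5 size [ 45. 140.] long dir deg 88.1 z [22.8 27.7 32.1]
caddy c 499.1 -378.7 size [ 87. 251.] long dir deg 174.8 z [84.  90.5 94.6]
restbase c 476.5 -143.7 size [121. 172.] long dir deg 51.4 z [ 6.4 11.6 65.8]
wedge c 488.5 -120.6 size [34. 85.] long dir deg 52.1 z [25.7 44.1 80.2]
handle c 508.0 342.0 size [18. 90.] long dir deg 90.0 z [269.  275.3 279.5]
saw c 521.0 329.5 size [179. 236.] long dir deg 0.0 z [136.8 142.  269.4]
saw c 588.0 396.0 size [ 46. 102.] long dir deg 0.0 z [136.5 140.6 145.5]
tray c 534.5 129.5 size [219. 369.] long dir deg 0.0 z [-0.7  5.5 30.4]
```

```bash
cat > plan.py <<'E'
# usage: plan.py x,y,z,yaw ...   slides all relative to the present pose; '|' starts a new call
import sys
from h import *
o=env.get_obs(); T=T_tool(o); p=o['position']; yaw=np.degrees(np.arctan2(T[1,0],T[0,0]))
print('t %.1f at'%o['time_s'],np.round(p,1),'yaw %.1f tilt %.2f w %.1f ff %.1f'%(yaw,np.degrees(np.arccos(-T[2,2])),o['width'],o['finger_force']),'F',np.round(o['force'],1))
for a in sys.argv[1:]:
    if a=='|': p,yaw=q,ty; print('|'); continue
    *q,ty=map(float,a.split(',')); q=np.array(q); d=q-p; s=np.radians(yaw)
    sl=[d[0]*np.cos(s)+d[1]*np.sin(s), d[0]*np.sin(s)-d[1]*np.cos(s), -d[2]]
    print(a,'slide',np.round(sl).astype(int).tolist(),'spin',round(float(-np.radians((ty-yaw+180)%360-180)),3),'dist',round(np.linalg.norm(d)))
E
python3 plan.py 480,-150,340,75 '|' 508,342,340,90 508,342,250,90
```

```text
t 1.4 at [ 134.3 -584.7  231.3] yaw 12.9 tilt 0.01 w 85.5 ff 0.0 F [-0.6  0.1 -0. ]
480,-150,340,75 slide [434, -346, -109] spin -1.083 dist 566
|
508,342,340,90 slide [482, -100, 0] spin -0.262 dist 493
508,342,250,90 slide [482, -100, 90] spin -0.262 dist 501
```

Call:
carry_out(deltas=[{"hand":60,"slide":[217,-173,-109],"spin":-0.5},{"hand":60,"slide":[434,-346,-109],"spin":-1.083},{"hand":60,"slide":[434,-346,-109],"spin":-1.083},{"hand":60,"slide":[434,-346,-109],"spin":-1.083},{"hand":60,"slide":[434,-346,-109],"spin":-1.083},{"hand":60,"slide":[434,-346,-109],"spin":-1.083},{"hand":60,"slide":[434,-346,-109],"spin":-1.083},{"hand":60,"slide":[434,-346,-109],"spin":-1.083},{"hand":60,"slide":[434,-346,-109],"spin":-1.083},{"hand":60,"slide":[434,-346,-109],"spin":-1.083},{"hand":60,"slide":[434,-346,-109],"spin":-1.083},{"hand":60,"slide":[434,-346,-109],"spin":-1.083}], newtons=40)

```text
time_s: 2.55
position: [482.5, -147.0, 341.5]
orientation: [0.001, 0.792, 0.61, 0.001]
force: [0.2, -0.9, -0.0]
width: 60.2
finger_force: 0.0
```

Call:
carry_out(deltas=[{"hand":50,"slide":[482,-100,0],"spin":-0.262},{"hand":50,"slide":[482,-100,0],"spin":-0.262},{"hand":50,"slide":[482,-100,0],"spin":-0.262},{"hand":50,"slide":[482,-100,0],"spin":-0.262},{"hand":50,"slide":[482,-100,0],"spin":-0.262},{"hand":50,"slide":[482,-100,0],"spin":-0.262},{"hand":50,"slide":[482,-100,0],"spin":-0.262},{"hand":50,"slide":[482,-100,0],"spin":-0.262},{"hand":50,"slide":[482,-100,0],"spin":-0.262},{"hand":50,"slide":[482,-100,0],"spin":-0.262},{"hand":50,"slide":[482,-100,0],"spin":-0.262},{"hand":50,"slide":[482,-100,0],"spin":-0.262}])

```text
time_s: 3.75
position: [507.7, 341.7, 339.9]
orientation: [0.0, 0.706, 0.708, -0.0]
force: [0.9, -0.9, 0.4]
width: 49.7
finger_force: 0.0
```

```bash
cat > l.py <<'E'
import sys
from h import *
c=shot('wrist',sys.argv[1])
for n in sys.argv[2:]: print(n,[(p,l.tolist()) for p,l in lm(c,'wrist',n)])
E
python3 l.py w1 guard_handle; python3 plan.py 508,342,250,90
```

```text
guard_handle [(0.58, [509.7, 344.3, 266.4])]
t 3.9 at [508.  340.1 340.2] yaw 90.0 tilt 0.05 w 50.0 ff 0.0 F [-0.1 -0.8  0.2]
508,342,250,90 slide [2, 0, 90] spin -0.0 dist 90
```

Call:
carry_out(deltas=[{"hand":50,"slide":[2,1,30],"spin":0},{"hand":50,"slide":[2,1,60],"spin":0},{"hand":50,"slide":[2,1,80],"spin":0},{"hand":50,"slide":[2,1,91],"spin":0},{"hand":50,"slide":[2,1,91],"spin":0},{"hand":5,"slide":[2,1,91],"spin":0},{"hand":5,"slide":[2,1,91],"spin":0},{"hand":5,"slide":[2,1,91],"spin":0},{"hand":5,"slide":[2,1,91],"spin":0},{"hand":5,"slide":[2,1,91],"spin":0},{"hand":5,"slide":[2,1,91],"spin":0},{"hand":5,"slide":[2,1,91],"spin":0}], newtons=50)

```text
time_s: 5.05
position: [507.5, 343.2, 251.1]
orientation: [-0.001, 0.707, 0.707, -0.0]
force: [-7.0, -1.0, 6.8]
width: 16.4
finger_force: 48.9
```

Call:
carry_out(deltas=[{"hand":5,"slide":[0,0,-8],"spin":0},{"hand":5,"slide":[0,0,-16],"spin":0},{"hand":5,"slide":[0,0,-24],"spin":0},{"hand":5,"slide":[0,0,-32],"spin":0},{"hand":5,"slide":[0,0,-40],"spin":0},{"hand":5,"slide":[0,0,-46],"spin":0},{"hand":5,"slide":[0,0,-47],"spin":0},{"hand":5,"slide":[0,0,-47],"spin":0}])

```text
time_s: 5.85
position: [507.5, 343.1, 296.6]
orientation: [-0.001, 0.707, 0.707, -0.001]
force: [-5.0, 1.2, -5.1]
width: 16.3
finger_force: 49.4
```

Call:
carry_out(deltas=[{"hand":5,"slide":[0,0,2],"spin":0},{"hand":5,"slide":[0,0,4],"spin":0},{"hand":50,"slide":[0,0,4],"spin":0},{"hand":50,"slide":[0,0,4],"spin":0},{"hand":50,"slide":[0,0,4],"spin":0},{"hand":50,"slide":[0,0,4],"spin":0},{"hand":50,"slide":[0,0,4],"spin":0},{"hand":70,"slide":[0,0,-30],"spin":0},{"hand":70,"slide":[0,0,-60],"spin":0},{"hand":70,"slide":[0,0,-70],"spin":0},{"hand":70,"slide":[0,0,-70],"spin":0}])

```text
time_s: 6.95
position: [510.0, 343.5, 368.2]
orientation: [0.001, 0.707, 0.707, 0.002]
force: [-0.3, -0.2, 0.1]
width: 69.8
finger_force: 0.0
```

```bash
python3 l.py w2 guard_handle block0_mid; python3 b.py; python3 plan.py 430,135,230,88 '|' 426.7,128.1,18,88
```

```text
guard_handle [(0.64, [511.7, 344.0, 306.0])]
block0_mid [(0.85, [427.2, 133.4, 17.2]), (0.32, [510.4, 344.0, 309.3])]
block c 426.6 128.1 size [ 44. 139.] long dir deg 88.4 z [22.6 27.5 31.8]
block c 501.0 140.9 size [ 44. 140.] long dir deg 93.5 z [22.7 27.3 32. ]
block c 575.0 131.8 size [ 45. 139.] long dir deg 88.9 z [22.2 27.5 32. ]
block c 650.5 145.1 size [ 46. 139.] long dir deg 88.2 z [22.9 27.7 32.3]
caddy c 498.7 -378.8 size [ 86. 250.] long dir deg 174.8 z [83.9 90.5 94.8]
restbase c 479.9 -136.3 size [116. 184.] long dir deg 50.0 z [ 6.4 11.6 65.7]
wedge c 489.0 -121.4 size [34. 84.] long dir deg 50.4 z [25.5 44.3 79.9]
handle c 563.9 325.7 size [100. 151.] long dir deg 0.9 z [260.4 265.8 269.7]
saw c 521.0 316.5 size [153. 236.] long dir deg 0.0 z [136.7 141.6 267.3]
saw c 592.5 400.0 size [30. 93.] long dir deg 0.0 z [136.4 140.3 144. ]
tray c 534.5 129.5 size [219. 369.] long dir deg 0.0 z [-0.7  5.6 30.4]
t 7.2 at [508.3 342.6 364.5] yaw 90.0 tilt 0.18 w 70.0 ff 0.0 F [ 0.7 -0.3 -0.2]
430,135,230,88 slide [-208, -78, 134] spin 0.035 dist 259
|
426.7,128.1,18,88 slide [-7, -3, 212] spin -0.0 dist 212
```

```bash
python3 plan.py 430,135,230,88.4  426.7,128.1,60,88.4 '|' 426.7,128.1,4,88.4 426.7,128.1,180,88.4
```

```text
t 7.2 at [508.3 342.6 364.5] yaw 90.0 tilt 0.18 w 70.0 ff 0.0 F [ 0.7 -0.3 -0.2]
430,135,230,88.4 slide [-208, -78, 134] spin 0.028 dist 259
426.7,128.1,60,88.4 slide [-215, -82, 304] spin 0.028 dist 381
|
426.7,128.1,4,88.4 slide [0, 0, 56] spin -0.0 dist 56
426.7,128.1,180,88.4 slide [0, 0, -120] spin -0.0 dist 120
```

Call:
carry_out(deltas=[{"hand":62,"slide":[-208,-78,134],"spin":0.028},{"hand":62,"slide":[-208,-78,134],"spin":0.028},{"hand":62,"slide":[-208,-78,134],"spin":0.028},{"hand":62,"slide":[-208,-78,134],"spin":0.028},{"hand":62,"slide":[-208,-78,134],"spin":0.028},{"hand":62,"slide":[-208,-78,134],"spin":0.028},{"hand":62,"slide":[-215,-82,304],"spin":0.028},{"hand":62,"slide":[-215,-82,304],"spin":0.028},{"hand":62,"slide":[-215,-82,304],"spin":0.028},{"hand":62,"slide":[-215,-82,304],"spin":0.028},{"hand":62,"slide":[-215,-82,304],"spin":0.028},{"hand":62,"slide":[-215,-82,304],"spin":0.028}], newtons=25)

```text
time_s: 8.35
position: [427.3, 128.4, 62.3]
orientation: [-0.0, 0.717, 0.697, -0.0]
force: [-0.5, -0.9, 0.7]
width: 61.9
finger_force: 0.0
```

```bash
python3 l.py w3 block0_mid; python3 plan.py 426.7,128.1,5,88.4
```

```text
block0_mid [(0.8, [425.8, 129.0, 15.7])]
t 8.4 at [428.6 128.6  63.6] yaw 88.4 tilt 0.16 w 62.0 ff 0.0 F [ 0.1 -0.1  0.5]
426.7,128.1,5,88.4 slide [-1, -2, 59] spin 0.0 dist 59
```

View pics/w3.png

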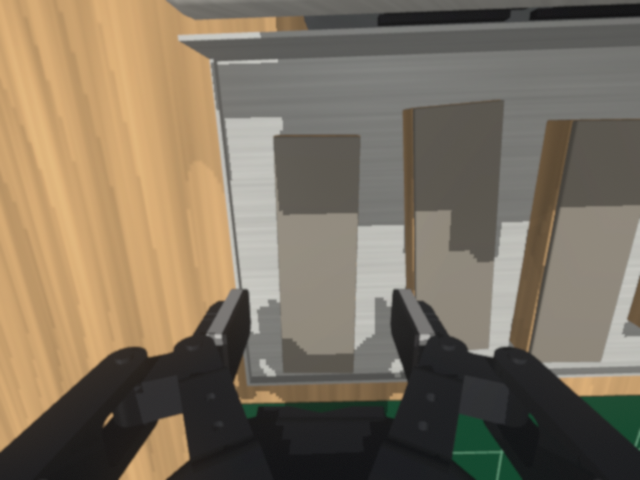

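The first block lies at (317, 255), midway between the finger tips at (235, 320) and (405, 320). I'll go down, close and lift.

Call:
carry_out(deltas=[{"hand":62,"slide":[0,-1,30],"spin":0},{"hand":62,"slide":[0,-1,50],"spin":0},{"hand":62,"slide":[0,-1,59],"spin":0},{"hand":62,"slide":[0,-1,59],"spin":0},{"hand":30,"slide":[0,-1,59],"spin":0},{"hand":30,"slide":[0,-1,59],"spin":0},{"hand":30,"slide":[0,-1,59],"spin":0},{"hand":30,"slide":[0,-1,59],"spin":0},{"hand":30,"slide":[0,-1,59],"spin":0},{"hand":30,"slide":[0,-1,59],"spin":0}], newtons=30)

```text
time_s: 9.45
position: [427.1, 128.4, 4.5]
orientation: [0.001, 0.717, 0.697, 0.001]
force: [-0.9, 0.6, 7.8]
width: 43.5
finger_force: 31.6
```

Call:
carry_out(deltas=[{"hand":30,"slide":[0,0,-30],"spin":0},{"hand":30,"slide":[0,0,-60],"spin":0},{"hand":30,"slide":[0,0,-100],"spin":0},{"hand":30,"slide":[0,0,-150],"spin":0},{"hand":30,"slide":[0,0,-170],"spin":0},{"hand":30,"slide":[0,0,-170],"spin":0},{"hand":30,"slide":[0,0,-170],"spin":0}])

```text
time_s: 10.15
position: [425.9, 128.1, 173.5]
orientation: [0.0, 0.717, 0.697, 0.0]
force: [-0.6, -0.9, -1.5]
width: 43.3
finger_force: 31.5
```

```bash
python3 plan.py 475.5,-139,180,51.5 '|' 475.5,-139,60,51.5; cat > k.py <<'E'
from h import *
# block in hand: points of the wrist camera near the fingers that are above z0
import sys
c=shot('wrist',sys.argv[1]); m=cut_out('block0_mid','wrist')
for r in m[:2]:
    P=pts(c,r['region']); p0,yaw=env.get_obs()['position'],T_tool()
    L=(P-p0)@yaw[:3,:3]; print(round(r['p'],2),len(P),'world 5/50/95',np.round(np.percentile(P,[3,50,97],axis=0),1).tolist(),'tool',np.round(np.percentile(L,[3,50,97],axis=0),1).tolist())
E
python3 k.py w4
```

```text
t 10.2 at [425.9 128.1 173.5] yaw 88.4 tilt 0.07 w 43.3 ff 31.5 F [-0.6 -0.9 -1.5]
475.5,-139,180,51.5 slide [-266, 57, -6] spin 0.644 dist 272
|
475.5,-139,60,51.5 slide [0, 0, 120] spin -0.0 dist 120
0.93 30866 world 5/50/95 [[407.6, 94.3, 194.8], [427.6, 155.4, 196.1], [447.7, 198.3, 197.2]] tool [[-33.5, -17.9, -25.1], [27.5, 2.0, -24.0], [70.5, 22.2, -22.7]]
```

Call:
carry_out(deltas=[{"hand":30,"slide":[-133,28,-6],"spin":0.32},{"hand":30,"slide":[-266,57,-6],"spin":0.644},{"hand":30,"slide":[-266,57,-6],"spin":0.644},{"hand":30,"slide":[-266,57,-6],"spin":0.644},{"hand":30,"slide":[-266,57,-6],"spin":0.644},{"hand":30,"slide":[-266,57,-6],"spin":0.644},{"hand":30,"slide":[-266,57,-6],"spin":0.644},{"hand":30,"slide":[-266,57,-6],"spin":0.644},{"hand":30,"slide":[-266,57,-6],"spin":0.644},{"hand":30,"slide":[-266,57,60],"spin":0.644},{"hand":30,"slide":[-266,57,60],"spin":0.644},{"hand":30,"slide":[-266,57,60],"spin":0.644}], newtons=25)

```text
time_s: 11.45
position: [472.8, -136.8, 110.8]
orientation: [-0.003, 0.9, 0.435, -0.002]
force: [0.3, 0.0, -1.2]
width: 43.5
finger_force: 31.4
```

```bash
python3 plan.py 475.5,-139,73,51.5; cat > s.py <<'E'
import sys
from h import *
c=shot('scene'); K,V=c['intrinsics'],c['view']
w=[float(a) for a in sys.argv[2].split(',')] if len(sys.argv)>2 else [475,-139,83]
p=V@np.r_[w,1]; u=int(K[0,0]*p[0]/-p[2]+K[0,2]); v=int(-K[1,1]*p[1]/-p[2]+K[1,2])
h,k=75,100
im=c['color'][max(v-h,0):v+h,max(u-k,0):u+k,::-1]
cv2.imwrite(f'pics/{sys.argv[1]}.png',cv2.resize(im,None,fx=4,fy=4,interpolation=2)[:600,:800])
print(lm(c,'scene','block0_mid'))
E
python3 s.py s1
```

```text
t 11.4 at [ 472.8 -136.8  110.8] yaw 51.6 tilt 0.39 w 43.5 ff 31.4 F [ 0.3  0.  -1.2]
475.5,-139,73,51.5 slide [0, 3, 38] spin 0.002 dist 38
[(0.81, array([ 475.9, -134.4,  125.3])), (0.19, array([ 527.2, -376.6,    7.8]))]
```

View pics/s1.png

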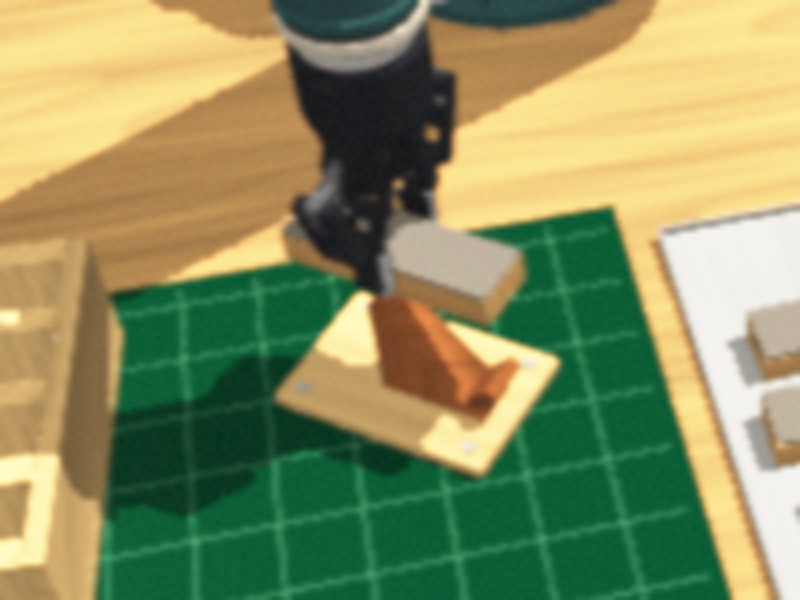

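Call:
carry_out(deltas=[{"hand":30,"slide":[0,1,12],"spin":0},{"hand":30,"slide":[0,1,20],"spin":0},{"hand":30,"slide":[0,1,24],"spin":0},{"hand":30,"slide":[0,1,28],"spin":0},{"hand":30,"slide":[0,1,31],"spin":0},{"hand":30,"slide":[0,1,34],"spin":0},{"hand":30,"slide":[0,1,37],"spin":0},{"hand":30,"slide":[0,1,37],"spin":0}], newtons=20)

```text
time_s: 12.35
position: [477.6, -138.8, 77.6]
orientation: [-0.0, 0.901, 0.434, 0.002]
force: [0.7, 9.7, 13.8]
width: 43.5
finger_force: 37.6
```

```bash
python3 plan.py 475.5,-139,73,51.5;python3 k.py w5; python3 s.py s2
```

```text
t 12.3 at [ 477.6 -138.8   77.6] yaw 51.4 tilt 0.18 w 43.5 ff 37.6 F [ 0.7  9.7 13.8]
475.5,-139,73,51.5 slide [-1, -2, 5] spin -0.002 dist 5
0.85 30679 world 5/50/95 [[455.8, -163.3, 89.8], [493.9, -119.8, 98.9], [529.9, -79.8, 108.9]] tool [[-25.2, -19.2, -31.4], [25.2, 1.1, -21.1], [70.3, 21.1, -12.0]]
0.32 8354 world 5/50/95 [[390.6, 38.0, 1.0], [432.0, 49.9, 3.0], [472.4, 72.1, 10.1]] tool [[85.4, -182.0, 67.7], [122.5, -157.0, 74.9], [140.5, -115.3, 76.9]]
[(0.93, array([ 481.9, -131.9,   96.8]))]
```

View pics/s2.png

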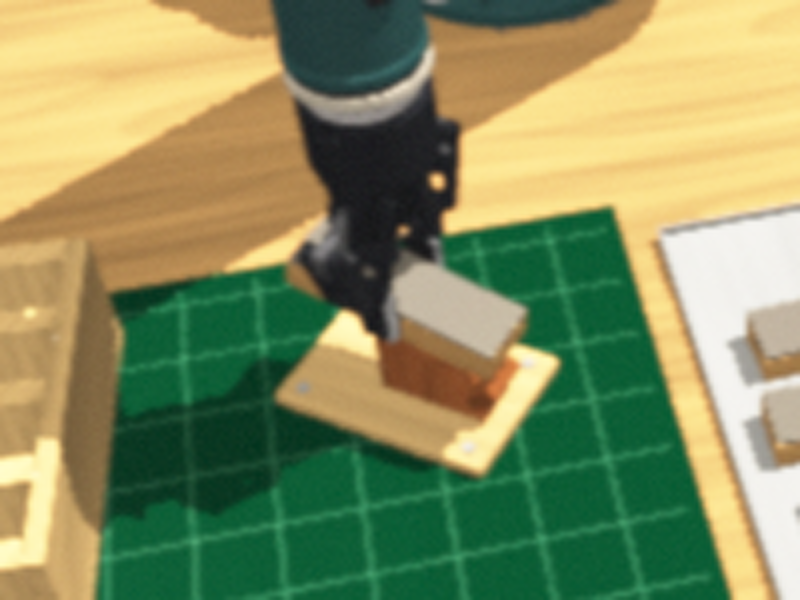

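Call:
carry_out(deltas=[{"hand":30,"slide":[0,-1,2],"spin":0},{"hand":30,"slide":[0,-1,4],"spin":0},{"hand":30,"slide":[0,-1,6],"spin":0},{"hand":30,"slide":[0,-1,7],"spin":0},{"hand":30,"slide":[0,-1,7],"spin":0}], newtons=20)

```text
time_s: 13.05
position: [477.9, -138.5, 71.3]
orientation: [0.0, 0.901, 0.434, 0.002]
force: [2.3, 9.9, 19.5]
width: 43.5
finger_force: 43.4
```

```bash
python3 plan.py 475.5,-139,73,51.5;python3 k.py w5
```

```text
t 13.1 at [ 477.9 -138.5   71.3] yaw 51.4 tilt 0.27 w 43.5 ff 43.4 F [ 2.3  9.9 19.5]
475.5,-139,73,51.5 slide [-2, -2, -2] spin -0.002 dist 3
0.85 30279 world 5/50/95 [[458.5, -159.1, 74.6], [493.1, -120.9, 92.4], [529.1, -80.6, 108.9]] tool [[-19.7, -19.1, -37.7], [23.1, 1.1, -21.1], [69.2, 21.0, -3.1]]
```

Call:
carry_out(deltas=[{"hand":30,"slide":[0,0,2],"spin":0},{"hand":30,"slide":[0,0,4],"spin":0},{"hand":30,"slide":[0,0,6],"spin":0},{"hand":30,"slide":[0,0,8],"spin":0},{"hand":30,"slide":[0,0,9],"spin":0},{"hand":30,"slide":[0,0,9],"spin":0}], newtons=20)

```text
time_s: 13.75
position: [479.5, -138.7, 65.9]
orientation: [0.002, 0.901, 0.434, 0.004]
force: [-5.1, 14.5, 60.0]
width: 43.2
finger_force: 53.6
```

```bash
python3 plan.py 475.5,-139,73,51.5;python3 k.py w5
```

```text
t 13.8 at [ 479.5 -138.7   65.9] yaw 51.4 tilt 0.48 w 43.2 ff 53.6 F [-5.1 14.5 60. ]
475.5,-139,73,51.5 slide [-3, -3, -7] spin -0.002 dist 8
0.6 29765 world 5/50/95 [[461.9, -157.0, 63.7], [493.8, -122.2, 87.9], [529.3, -82.4, 107.6]] tool [[-15.8, -19.1, -41.8], [21.6, 0.8, -21.9], [67.3, 21.0, 2.5]]
```

Call:
carry_out(deltas=[{"hand":30,"slide":[0,0,-3],"spin":0},{"hand":30,"slide":[0,0,-5],"spin":0},{"hand":52,"slide":[0,0,-5],"spin":0},{"hand":52,"slide":[0,0,-5],"spin":0},{"hand":52,"slide":[0,0,-5],"spin":0},{"hand":52,"slide":[0,0,-5],"spin":0},{"hand":52,"slide":[0,0,-5],"spin":0},{"hand":52,"slide":[0,0,-5],"spin":0}], newtons=20)

```text
time_s: 14.65
position: [475.4, -139.4, 65.1]
orientation: [-0.0, 0.901, 0.434, -0.0]
force: [-0.1, 0.2, -0.1]
width: 51.7
finger_force: 0.0
```

```bash
python3 plan.py 475.5,-139,200,51.5;python3 k.py w5; python3 s.py s3
```

```text
t 14.7 at [ 475.4 -139.4   65.1] yaw 51.5 tilt 0.03 w 51.7 ff 0.0 F [-0.1  0.2 -0.1]
475.5,-139,200,51.5 slide [0, 0, -135] spin -0.0 dist 135
0.85 27801 world 5/50/95 [[488.9, -123.1, 36.6], [523.2, -83.4, 62.6], [560.4, -38.4, 83.1]] tool [[30.4, -17.8, -17.9], [73.1, 2.3, 2.6], [124.5, 22.5, 28.6]]
[(0.97, array([534.3, -68.7,  45.4]))]
```

View pics/s3.png

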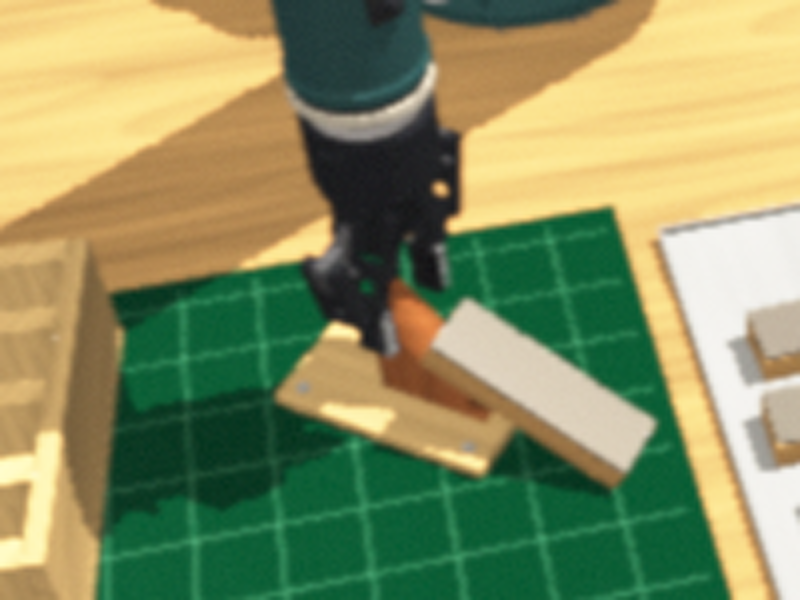

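The block slid over the foot strip and now leans on it, tilted but aligned with the rest. It can be gripped as it is and set back further up the slope.

Call:
carry_out(deltas=[{"hand":65,"slide":[0,0,-50],"spin":0},{"hand":65,"slide":[0,0,-100],"spin":0},{"hand":65,"slide":[30,0,-110],"spin":0},{"hand":65,"slide":[30,0,-110],"spin":0},{"hand":65,"slide":[30,0,-110],"spin":0}])

```text
time_s: 15.35
position: [494.2, -115.6, 175.4]
orientation: [0.0, 0.9, 0.435, -0.0]
force: [-0.7, -0.1, 0.2]
width: 64.9
finger_force: 0.0
```

```bash
cat > f.py <<'E'
from h import *
import sys
def face(c,cam,near=None,n=4):
    out=[]
    for r in cut_out('block0_mid',cam)[:n]:
        P=pts(c,cv2.erode(r['region'].astype(np.uint8),np.ones((3,3)))>0)
        if len(P)<100: continue
        for _ in range(3):   # robust plane
            m=P.mean(0); n_=np.linalg.svd(P-m,full_matrices=False)[2][2]; d=np.abs((P-m)@n_); P=P[d<max(2.5,np.percentile(d,90) if _==0 else 2.5)]
        m=P.mean(0); u,s,vt=np.linalg.svd(P-m,full_matrices=False); n_=vt[2]*np.sign(vt[2][2])
        A=((P-m)@vt[:2].T).astype(np.float32); q=cv2.minAreaRect(A); ce=m+q[0][0]*vt[0]+q[0][1]*vt[1]
        b=cv2.boxPoints(q); e=max((b[1]-b[0],b[2]-b[1]),key=np.linalg.norm); e/=np.linalg.norm(e); L=e[0]*vt[0]+e[1]*vt[1]
        L*=np.sign(L[np.argmax(abs(L[:2]))]) if abs(L[2])<.98 else 1
        print('p %.2f'%r['p'],'face c',np.round(ce,1),'mid',np.round(ce-12*n_,1),'size',np.round(sorted(q[1])),'len dir yaw %.1f'%np.degrees(np.arctan2(L[1],L[0])),'slope %.1f'%np.degrees(np.arcsin(L[2])),'n',np.round(n_,2))
if __name__=='__main__':
    cam=sys.argv[1]; c=shot(cam,sys.argv[2] if len(sys.argv)>2 else None); face(c,cam)
E
python3 f.py wrist w6; python3 f.py top t6;python3 plan.py
```

```text
p 0.77 face c [536.3 -66.2  52.1] mid [533.1 -70.3  41.3] size [ 43. 139.] len dir yaw 52.3 slope -25.7 n [0.27 0.34 0.9 ]
p 0.58 face c [ 555.9 -361.9   63.5] mid [ 557.3 -371.7   56.8] size [ 70. 141.] len dir yaw 8.0 slope 0.2 n [-0.12  0.82  0.56]
p 0.89 face c [542.3 -56.6  46.6] mid [538.9 -60.6  35.9] size [ 40. 104.] len dir yaw 52.1 slope -26.3 n [0.29 0.34 0.9 ]
p 0.24 face c [ 472.  -141.3   10.8] mid [ 471.9 -141.3   -1.2] size [ 94. 145.] len dir yaw 51.3 slope 0.1 n [ 0. -0.  1.]
t 15.6 at [ 493.  -115.9  174.1] yaw 51.5 tilt 0.16 w 64.9 ff 0.0 F [ 0.4 -0.9 -0.1]
```

View pics/w6.png

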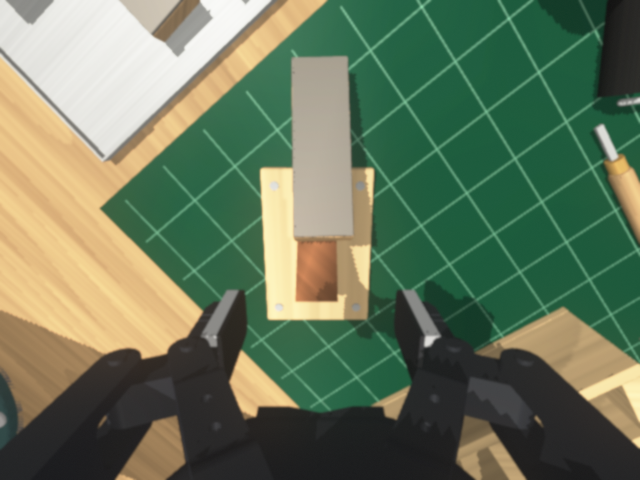

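```bash
python3 plan.py 533,-70,130,52 533,-70,28,52 '|' 533,-70,135,52 468.5,-147.5,135,51.5 468.5,-147.5,84,51.5
```

```text
t 15.6 at [ 493.  -115.9  174.1] yaw 51.5 tilt 0.16 w 64.9 ff 0.0 F [ 0.4 -0.9 -0.1]
533,-70,130,52 slide [61, 3, 44] spin -0.009 dist 75
533,-70,28,52 slide [61, 3, 146] spin -0.009 dist 158
|
533,-70,135,52 slide [0, 0, -107] spin -0.0 dist 107
468.5,-147.5,135,51.5 slide [-101, -3, -107] spin 0.009 dist 147
468.5,-147.5,84,51.5 slide [-101, -3, -56] spin 0.009 dist 115
```

Call:
carry_out(deltas=[{"hand":65,"slide":[61,3,44],"spin":-0.009},{"hand":65,"slide":[61,3,44],"spin":-0.009},{"hand":65,"slide":[61,3,94],"spin":-0.009},{"hand":65,"slide":[61,3,124],"spin":-0.009},{"hand":65,"slide":[61,3,146],"spin":-0.009},{"hand":65,"slide":[61,3,146],"spin":-0.009},{"hand":30,"slide":[61,3,146],"spin":-0.009},{"hand":30,"slide":[61,3,146],"spin":-0.009},{"hand":30,"slide":[61,3,146],"spin":-0.009},{"hand":30,"slide":[61,3,146],"spin":-0.009},{"hand":30,"slide":[61,3,146],"spin":-0.009}], newtons=30)

```text
time_s: 16.65
position: [535.1, -70.1, 30.1]
orientation: [0.0, 0.899, 0.438, 0.001]
force: [-0.2, -0.5, -1.1]
width: 43.2
finger_force: 34.9
```

Call:
carry_out(deltas=[{"hand":30,"slide":[0,0,-50],"spin":0},{"hand":30,"slide":[0,0,-100],"spin":0},{"hand":30,"slide":[0,0,-107],"spin":0},{"hand":30,"slide":[-50,-1,-107],"spin":0},{"hand":30,"slide":[-101,-3,-107],"spin":0.009},{"hand":30,"slide":[-101,-3,-107],"spin":0.009},{"hand":30,"slide":[-101,-3,-107],"spin":0.009}])

```text
time_s: 17.35
position: [469.2, -148.5, 136.2]
orientation: [-0.0, 0.901, 0.433, 0.0]
force: [0.8, 1.1, -0.0]
width: 43.2
finger_force: 35.0
```

```bash
python3 f.py wrist w7; python3 plan.py 468.5,-147.5,84,51.5
```

```text
p 0.84 face c [ 482.9 -132.9  150.6] mid [ 479.6 -136.9  139.7] size [ 42. 104.] len dir yaw 51.5 slope -25.6 n [0.27 0.33 0.9 ]
t 17.4 at [ 470.5 -147.5  136.3] yaw 51.5 tilt 0.04 w 43.5 ff 35.0 F [ 0.   0.1 -0.9]
468.5,-147.5,84,51.5 slide [-1, -2, 52] spin -0.0 dist 52
```

Call:
carry_out(deltas=[{"hand":30,"slide":[0,0,30],"spin":0},{"hand":30,"slide":[0,0,44],"spin":0},{"hand":30,"slide":[0,0,48],"spin":0},{"hand":30,"slide":[0,0,51],"spin":0},{"hand":30,"slide":[0,0,54],"spin":0},{"hand":30,"slide":[0,0,57],"spin":0},{"hand":30,"slide":[0,0,59],"spin":0},{"hand":30,"slide":[0,0,59],"spin":0}], newtons=20)

```text
time_s: 18.25
position: [472.3, -147.6, 80.2]
orientation: [0.001, 0.901, 0.434, 0.002]
force: [-2.0, 7.2, 24.4]
width: 43.5
finger_force: 39.2
```

```bash
python3 f.py wrist w8; python3 plan.py 468.5,-147.5,84,51.5
```

```text
p 0.94 face c [ 486.1 -131.6   94.6] mid [ 482.7 -135.8   83.9] size [ 42. 103.] len dir yaw 51.4 slope -26.9 n [0.28 0.35 0.89]
t 18.4 at [ 472.3 -147.6   80.2] yaw 51.5 tilt 0.27 w 43.3 ff 39.2 F [-1.8  6.5 22.9]
468.5,-147.5,84,51.5 slide [-2, -3, -4] spin -0.001 dist 5
```

Call:
carry_out(deltas=[{"hand":30,"slide":[0,0,-2],"spin":0},{"hand":52,"slide":[0,0,-2],"spin":0},{"hand":52,"slide":[0,0,-2],"spin":0},{"hand":52,"slide":[0,0,-2],"spin":0},{"hand":52,"slide":[0,0,-2],"spin":0},{"hand":52,"slide":[0,0,-2],"spin":0},{"hand":52,"slide":[0,0,-2],"spin":0}])

```text
time_s: 19.05
position: [470.0, -147.7, 79.1]
orientation: [-0.0, 0.901, 0.434, -0.0]
force: [0.3, 0.3, 0.7]
width: 52.1
finger_force: 0.0
```

Call:
carry_out(deltas=[{"hand":60,"slide":[0,0,-40],"spin":0},{"hand":75,"slide":[0,0,-90],"spin":0},{"hand":85,"slide":[0,0,-130],"spin":0},{"hand":85,"slide":[0,0,-130],"spin":0},{"hand":85,"slide":[0,0,-130],"spin":0}])

```text
time_s: 19.55
position: [470.6, -148.0, 210.2]
orientation: [0.001, 0.901, 0.434, 0.001]
force: [-0.3, -0.2, -0.3]
width: 85.1
finger_force: 0.0
```

```bash
python3 f.py wrist w9; python3 f.py top t9; python3 plan.py
```

```text
p 0.91 face c [ 483.6 -134.7   91.2] mid [ 478.3 -141.3   82.7] size [ 42. 138.] len dir yaw 52.4 slope -44.7 n [0.44 0.55 0.71]
p 0.63 face c [ 502.6 -342.8   60.8] mid [ 500.8 -353.5   55.7] size [ 78. 247.] len dir yaw -8.5 slope -1.7 n [0.15 0.89 0.43]
p 0.68 face c [ 495.5 -117.7   70.3] mid [ 490.4 -124.3   61.7] size [40. 69.] len dir yaw 50.9 slope -44.0 n [0.43 0.55 0.72]
p 0.61 face c [ 495.7 -401.3   49.3] mid [ 495.9 -389.3   48.8] size [ 94. 248.] len dir yaw -1.1 slope 0.4 n [-0.02 -1.    0.04]
t 19.8 at [ 468.9 -147.2  207.7] yaw 51.5 tilt 0.20 w 84.8 ff 0.0 F [-0.1  0.4  0.7]
```

View pics/w9.png

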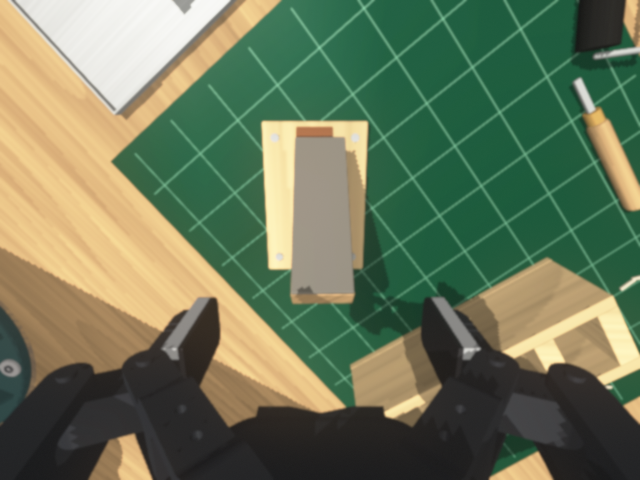

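```bash
python3 plan.py 457.5,-168.2,207,142 '|' 457.5,-168.2,95,142
```

```text
t 19.8 at [ 468.9 -147.2  207.7] yaw 51.5 tilt 0.20 w 84.8 ff 0.0 F [-0.1  0.4  0.7]
457.5,-168.2,207,142 slide [-23, 4, 1] spin -1.58 dist 24
|
457.5,-168.2,95,142 slide [0, 0, 112] spin -0.0 dist 112
```

Call:
carry_out(deltas=[{"hand":85,"slide":[-23,4,1],"spin":-1.58},{"hand":85,"slide":[-23,4,1],"spin":-1.58},{"hand":85,"slide":[-23,4,1],"spin":-1.58},{"hand":85,"slide":[-23,4,1],"spin":-1.58},{"hand":85,"slide":[-23,4,1],"spin":-1.58},{"hand":85,"slide":[-23,4,1],"spin":-1.58},{"hand":85,"slide":[-23,4,1],"spin":-1.58},{"hand":85,"slide":[-23,4,1],"spin":-1.58},{"hand":85,"slide":[-23,4,1],"spin":-1.58},{"hand":85,"slide":[-23,4,1],"spin":-1.58},{"hand":85,"slide":[-23,4,1],"spin":-1.58},{"hand":85,"slide":[-23,4,1],"spin":-1.58}])

```text
time_s: 20.95
position: [458.2, -167.9, 207.0]
orientation: [-0.001, 0.325, 0.946, 0.0]
force: [-0.2, 0.7, -0.0]
width: 85.3
finger_force: 0.0
```

Call:
carry_out(deltas=[{"hand":85,"slide":[0,0,50],"spin":0},{"hand":85,"slide":[0,0,90],"spin":0},{"hand":85,"slide":[0,0,105],"spin":0},{"hand":85,"slide":[0,0,112],"spin":0},{"hand":85,"slide":[0,0,112],"spin":0},{"hand":10,"slide":[0,0,112],"spin":0},{"hand":10,"slide":[0,0,112],"spin":0},{"hand":10,"slide":[0,0,112],"spin":0},{"hand":10,"slide":[0,0,112],"spin":0},{"hand":10,"slide":[0,0,112],"spin":0},{"hand":10,"slide":[0,0,112],"spin":0}], newtons=20)

```text
time_s: 22.05
position: [461.4, -168.1, 98.7]
orientation: [0.003, 0.326, 0.945, 0.001]
force: [1.4, 6.1, 11.1]
width: 52.9
finger_force: 18.5
```

```bash
python3 plan.py; python3 s.py s4; python3 f.py wrist w10
```

```text
t 22.1 at [ 461.4 -168.1   98.7] yaw 142.0 tilt 0.32 w 52.9 ff 18.5 F [ 1.4  6.1 11.1]
[(0.69, array([762.9, -66.1,   1.8])), (0.18, array([ 527. , -378.4,    8.5]))]
p 0.89 face c [ 481.9 -135.1   91.8] mid [ 477.7 -142.1   83.1] size [ 44. 138.] len dir yaw 52.8 slope -42.9 n [0.35 0.59 0.73]
```

View pics/s4.png

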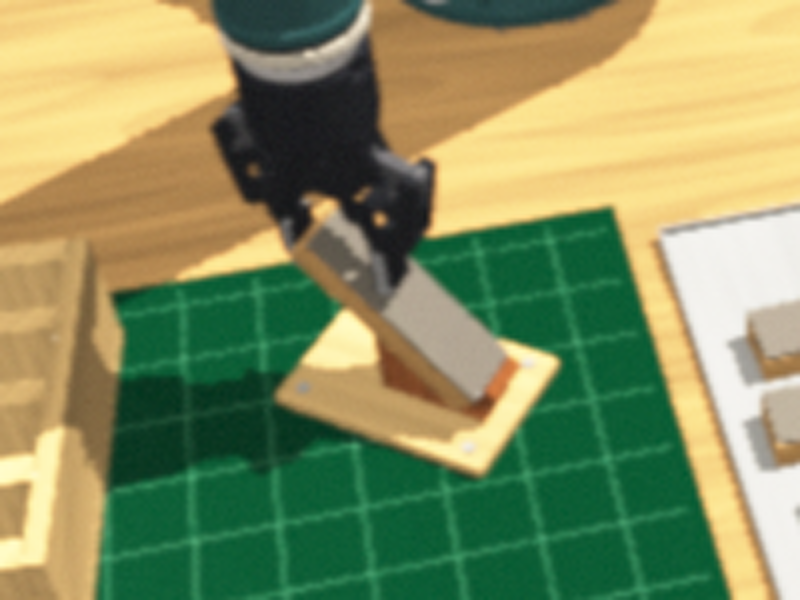

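Call:
carry_out(deltas=[{"hand":10,"slide":[0,2,-4],"spin":0},{"hand":10,"slide":[0,4,-9],"spin":0},{"hand":10,"slide":[0,7,-15],"spin":0},{"hand":10,"slide":[0,10,-22],"spin":0},{"hand":10,"slide":[0,14,-30],"spin":0},{"hand":10,"slide":[0,18,-38],"spin":0},{"hand":10,"slide":[0,22,-46],"spin":0},{"hand":10,"slide":[0,26,-56],"spin":0},{"hand":10,"slide":[0,30,-66],"spin":0},{"hand":10,"slide":[0,30,-80],"spin":0},{"hand":10,"slide":[0,30,-96],"spin":0},{"hand":10,"slide":[0,30,-96],"spin":0}], newtons=25)

```text
time_s: 23.45
position: [478.3, -145.4, 194.3]
orientation: [0.001, 0.325, 0.946, -0.001]
force: [0.8, 1.1, 4.1]
width: 23.9
finger_force: 26.5
```

```bash
python3 plan.py; python3 s.py s5 460,-150,150; python3 f.py wrist w11
```

```text
t 23.4 at [ 478.3 -145.4  194.3] yaw 142.1 tilt 0.18 w 23.9 ff 26.5 F [0.8 1.1 4.1]
[(0.74, array([ 478.6, -138.9,  148. ]))]
p 0.76 face c [ 461.7 -127.8  151.6] mid [ 454.5 -137.3  151. ] size [ 42. 145.] len dir yaw 134.2 slope -71.2 n [0.6  0.8  0.05]
```

View pics/s5.png

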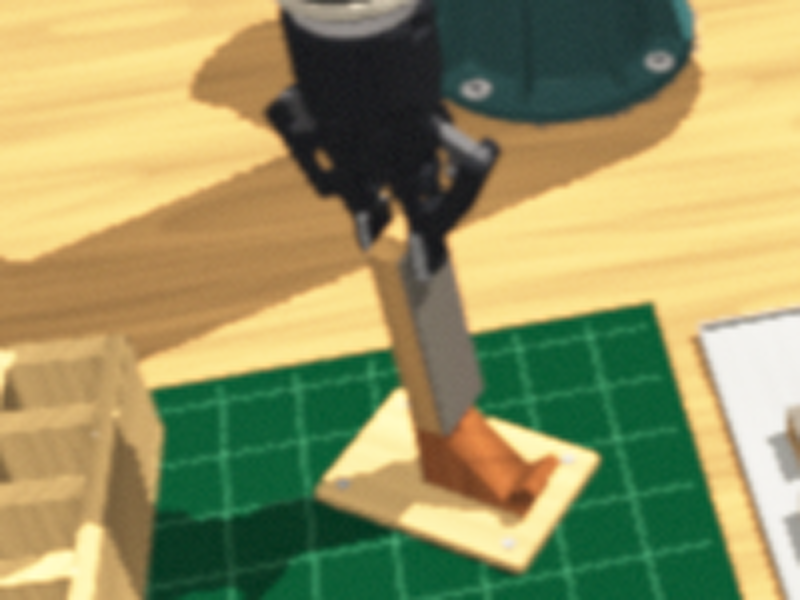

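```bash
python3 f.py scene; python3 k.py w12; python3 b.py | grep caddy
```

```text
p 0.75 face c [560.2 205.5  63.7] mid [558.  211.7  53.7] size [308. 395.] len dir yaw 78.1 slope 29.3 n [ 0.18 -0.52  0.84]
p 0.71 face c [ 486.6 -134.9  148.2] mid [ 477.4 -142.6  147.4] size [ 39. 137.] len dir yaw -111.9 slope 86.0 n [0.77 0.64 0.06]
p 0.64 face c [577.3 132.2  27.6] mid [576.1 132.3  15.7] size [ 42. 137.] len dir yaw 89.5 slope 0.1 n [ 0.1  -0.    0.99]
p 0.27 face c [594.7 318.1 239.2] mid [592.7 323.9 228.9] size [117. 217.] len dir yaw -8.9 slope -15.4 n [ 0.16 -0.48  0.86]
0.94 9186 world 5/50/95 [[453.9, -158.2, 101.2], [466.7, -135.1, 212.5], [493.6, -119.4, 214.1]] tool [[-16.6, -10.4, -21.3], [17.2, 1.2, -19.6], [27.0, 12.5, 91.6]]
0.19 19249 world 5/50/95 [[423.2, 39.0, 1.1], [535.0, 64.5, 2.8], [695.8, 135.9, 9.6]] tool [[-42.7, 118.0, 183.4], [100.5, 202.0, 190.1], [171.8, 299.6, 191.8]]
caddy c 498.7 -378.8 size [ 88. 251.] long dir deg 174.3 z [84.  90.5 95. ]
```

View pics/w11.png

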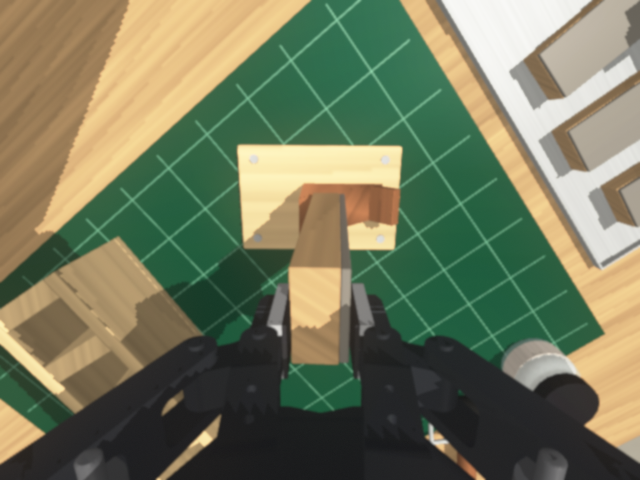

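```bash
python3 plan.py 480,-143,235,142 585.4,-386,235,84.5
```

```text
t 23.9 at [ 478.6 -144.9  192.8] yaw 142.0 tilt 0.14 w 23.5 ff 28.4 F [2.8 1.3 8.3]
480,-143,235,142 slide [0, 2, -42] spin 0.0 dist 42
585.4,-386,235,84.5 slide [-233, -124, -42] spin 1.004 dist 267
```

Call:
carry_out(deltas=[{"hand":10,"slide":[0,2,-22],"spin":0},{"hand":10,"slide":[0,2,-44],"spin":0},{"hand":10,"slide":[-50,-26,-44],"spin":0.2},{"hand":10,"slide":[-100,-53,-44],"spin":0.5},{"hand":10,"slide":[-150,-80,-44],"spin":0.7},{"hand":10,"slide":[-195,-104,-44],"spin":0.85},{"hand":10,"slide":[-233,-124,-44],"spin":1.004},{"hand":10,"slide":[-233,-124,-44],"spin":1.004},{"hand":10,"slide":[-233,-124,-44],"spin":1.004},{"hand":10,"slide":[-233,-124,-44],"spin":1.004},{"hand":10,"slide":[-233,-124,-44],"spin":1.004}], newtons=30)

```text
time_s: 25.0
position: [583.8, -385.3, 234.9]
orientation: [-0.001, 0.739, 0.673, -0.0]
force: [-0.3, 0.3, -0.5]
width: 23.4
finger_force: 29.7
```

```bash
python3 plan.py 585.4,-386,130,84.5; python3 f.py scene; cat > w.py <<'E'
import sys
from h import *
c=shot('wrist',sys.argv[1]); print('slots',lm(c,'wrist','slot0'),'caddy',lm(c,'wrist','caddy',1))
r=cut_out('block0_mid','wrist')[0]; P=pts(c,r['region']); T=T_tool(); L=(P-T[:3,3])@T[:3,:3]
t=L[L[:,2]<-5]; s=L[L[:,2]>30]
print('top end tool',np.round(np.percentile(t,[2,98],axis=0),1).tolist())
for a,b in((10,40),(40,70),(70,100)):
    k=L[(L[:,2]>a)&(L[:,2]<b)]
    if len(k)>30: print(a,b,len(k),np.round(np.percentile(k,[5,50,95],axis=0)[:,:2],1).tolist())
E
python3 w.py w13
```

```text
t 25.0 at [ 583.8 -385.3  234.9] yaw 84.7 tilt 0.17 w 23.4 ff 29.7 F [-0.3  0.3 -0.5]
585.4,-386,130,84.5 slide [-1, 2, 105] spin 0.003 dist 105
p 0.69 face c [ 596.2 -379.3  188.5] mid [ 584.2 -378.6  188.3] size [ 42. 140.] len dir yaw -130.5 slope 88.5 n [ 1.   -0.06  0.02]
slots [(0.86, array([ 526.8, -380.9,    8.8])), (0.78, array([ 467.2, -375.8,    9.4])), (0.73, array([ 583. , -388.3,    8. ]))] caddy [(0.7, array([ 498. , -376.8,    2.2]))]
top end tool [[-16.9, -10.8, -20.2], [25.9, 11.9, -7.6]]
10 40 886 [[25.8, -9.6], [26.4, 1.2], [26.9, 11.7]]
40 70 559 [[26.5, -9.2], [27.1, 1.4], [27.6, 12.0]]
70 100 373 [[27.2, -8.9], [27.8, 1.5], [28.2, 12.2]]
```

View pics/w13.png

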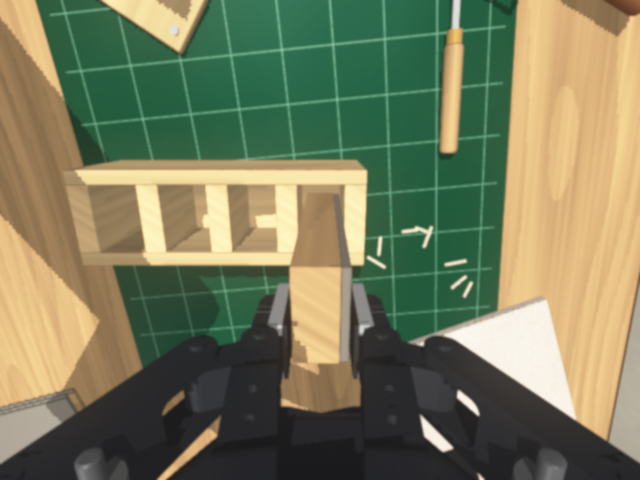

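The block hangs plumb over the right-hand compartment; its centre is about 5 mm ahead along tool x, so I'll shift by -7 and lower it.

Call:
carry_out(deltas=[{"hand":10,"slide":[-7,0,0],"spin":0},{"hand":10,"slide":[-7,0,20],"spin":0},{"hand":10,"slide":[-7,0,35],"spin":0},{"hand":10,"slide":[-7,0,50],"spin":0},{"hand":10,"slide":[-7,0,65],"spin":0},{"hand":10,"slide":[-7,0,80],"spin":0},{"hand":10,"slide":[-7,0,92],"spin":0},{"hand":10,"slide":[-7,0,100],"spin":0},{"hand":10,"slide":[-7,0,104],"spin":0},{"hand":10,"slide":[-7,0,107],"spin":0},{"hand":10,"slide":[-7,0,107],"spin":0}])

```text
time_s: 26.4
position: [584.2, -392.8, 129.3]
orientation: [0.0, 0.74, 0.672, 0.0]
force: [-0.3, -0.1, -0.8]
width: 23.3
finger_force: 29.7
```

```bash
python3 plan.py; python3 f.py scene
```

```text
t 26.4 at [ 584.2 -392.8  129.3] yaw 84.5 tilt 0.01 w 23.3 ff 29.7 F [-0.3 -0.1 -0.8]
p 0.79 face c [ 595.7 -386.6  118.3] mid [ 583.8 -386.1  117.8] size [40. 68.] len dir yaw 148.8 slope 87.3 n [ 1.   -0.05  0.04]
```

Call:
carry_out(deltas=[{"hand":10,"slide":[0,0,3],"spin":0},{"hand":42,"slide":[0,0,3],"spin":0},{"hand":42,"slide":[0,0,3],"spin":0},{"hand":42,"slide":[0,0,3],"spin":0},{"hand":42,"slide":[0,0,3],"spin":0},{"hand":42,"slide":[0,0,-40],"spin":0},{"hand":42,"slide":[0,0,-80],"spin":0},{"hand":62,"slide":[0,0,-110],"spin":0},{"hand":62,"slide":[0,0,-110],"spin":0},{"hand":62,"slide":[0,0,-110],"spin":0}])

```text
time_s: 27.5
position: [584.3, -393.0, 240.1]
orientation: [0.001, 0.74, 0.672, 0.0]
force: [-0.1, -0.4, -0.2]
width: 62.0
finger_force: 0.0
```

```bash
python3 b.py | grep block; python3 f.py scene; python3 plan.py 525,-150,200,88 505,120,100,91 '|' 501,141,60,93.3 501,141,5,93.3
```

```text
block c 500.9 141.0 size [ 44. 140.] long dir deg 93.4 z [22.7 27.6 32.2]
block c 574.7 131.8 size [ 44. 139.] long dir deg 88.8 z [22.7 27.7 32.5]
block c 650.7 145.6 size [ 46. 140.] long dir deg 88.0 z [22.9 27.4 32.2]
p 0.93 face c [ 597.9 -385.1  121. ] mid [ 586.  -384.9  120.2] size [40. 61.] len dir yaw 3.8 slope -85.9 n [ 1.   -0.02  0.07]
t 27.6 at [ 583.2 -392.   237.4] yaw 84.5 tilt 0.19 w 62.1 ff 0.0 F [ 0.4 -0.1  0. ]
525,-150,200,88 slide [235, -81, 37] spin -0.061 dist 252
505,120,100,91 slide [502, -127, 137] spin -0.114 dist 536
|
501,141,60,93.3 slide [21, -4, 40] spin -0.04 dist 45
501,141,5,93.3 slide [21, -4, 95] spin -0.04 dist 97
```

Call:
carry_out(deltas=[{"hand":62,"slide":[235,-81,37],"spin":-0.061},{"hand":62,"slide":[235,-81,37],"spin":-0.061},{"hand":62,"slide":[235,-81,37],"spin":-0.061},{"hand":62,"slide":[235,-81,37],"spin":-0.061},{"hand":62,"slide":[235,-81,37],"spin":-0.061},{"hand":62,"slide":[502,-127,137],"spin":-0.114},{"hand":62,"slide":[502,-127,137],"spin":-0.114},{"hand":62,"slide":[502,-127,137],"spin":-0.114},{"hand":62,"slide":[502,-127,137],"spin":-0.114},{"hand":62,"slide":[502,-127,137],"spin":-0.114},{"hand":62,"slide":[502,-127,137],"spin":-0.114},{"hand":62,"slide":[502,-127,137],"spin":-0.114}])

```text
time_s: 28.85
position: [502.3, 122.9, 99.5]
orientation: [-0.002, 0.699, 0.715, -0.002]
force: [-0.5, -1.3, -0.3]
width: 62.2
finger_force: 0.0
```

```bash
python3 f.py wrist; python3 plan.py 501,141,60,93.4 501,141,6,93.4
```

```text
t 28.9 at [504.5 119.7 101.1] yaw 91.2 tilt 0.17 w 62.0 ff 0.0 F [ 0.4 -0.6  0.8]
501,141,60,93.4 slide [21, -3, 41] spin -0.039 dist 46
501,141,6,93.4 slide [21, -3, 95] spin -0.039 dist 98
```

Call:
carry_out(deltas=[{"hand":62,"slide":[21,-4,41],"spin":-0.039},{"hand":62,"slide":[21,-4,41],"spin":-0.039},{"hand":62,"slide":[21,-4,70],"spin":-0.039},{"hand":62,"slide":[21,-4,88],"spin":-0.039},{"hand":62,"slide":[21,-4,95],"spin":-0.039},{"hand":62,"slide":[21,-4,95],"spin":-0.039},{"hand":30,"slide":[21,-4,95],"spin":-0.039},{"hand":30,"slide":[21,-4,95],"spin":-0.039},{"hand":30,"slide":[21,-4,95],"spin":-0.039},{"hand":30,"slide":[21,-4,95],"spin":-0.039},{"hand":30,"slide":[21,-4,95],"spin":-0.039}], newtons=30)

```text
time_s: 30.05
position: [502.5, 140.0, 8.5]
orientation: [0.001, 0.687, 0.727, 0.001]
force: [0.1, -3.3, 8.1]
width: 43.1
finger_force: 32.1
```

Call:
carry_out(deltas=[{"hand":30,"slide":[0,0,-30],"spin":0},{"hand":30,"slide":[0,0,-60],"spin":0},{"hand":30,"slide":[0,0,-100],"spin":0},{"hand":30,"slide":[0,0,-140],"spin":0},{"hand":30,"slide":[0,0,-150],"spin":0},{"hand":30,"slide":[0,0,-150],"spin":0}])

```text
time_s: 30.65
position: [502.7, 140.4, 159.4]
orientation: [0.001, 0.687, 0.727, 0.002]
force: [-0.4, -0.6, -1.3]
width: 43.2
finger_force: 31.5
```

```bash
python3 f.py wrist w14;  python3 plan.py 477,-138,140,51.5 477,-138,105,51.5
```

```text
p 0.34 face c [575.1 135.   27.1] mid [575.2 135.   15.1] size [ 43. 137.] len dir yaw 89.0 slope -0.1 n [-0.  0.  1.]
t 30.8 at [500.4 140.  156.4] yaw 93.3 tilt 0.08 w 43.2 ff 31.5 F [-0.7  0.4 -2.4]
477,-138,140,51.5 slide [-276, -39, 16] spin 0.729 dist 279
477,-138,105,51.5 slide [-276, -39, 51] spin 0.729 dist 284
```

Call:
carry_out(deltas=[{"hand":30,"slide":[-50,-7,4],"spin":0.1},{"hand":30,"slide":[-100,-14,6],"spin":0.25},{"hand":30,"slide":[-276,-39,6],"spin":0.729},{"hand":30,"slide":[-276,-39,6],"spin":0.729},{"hand":30,"slide":[-276,-39,6],"spin":0.729},{"hand":30,"slide":[-276,-39,6],"spin":0.729},{"hand":30,"slide":[-276,-39,6],"spin":0.729},{"hand":30,"slide":[-276,-39,6],"spin":0.729},{"hand":30,"slide":[-276,-39,6],"spin":0.729},{"hand":30,"slide":[-276,-39,51],"spin":0.729},{"hand":30,"slide":[-276,-39,51],"spin":0.729},{"hand":30,"slide":[-276,-39,51],"spin":0.729}], newtons=25)

```text
time_s: 31.95
position: [477.0, -136.0, 105.7]
orientation: [-0.002, 0.9, 0.435, -0.001]
force: [0.3, 0.1, -0.7]
width: 43.6
finger_force: 31.4
```

```bash
python3 f.py wrist w15;  python3 plan.py 477,-138,80,51.5 477,-138,69,51.5
```

```text
t 32.0 at [ 478.9 -137.2  107.3] yaw 51.6 tilt 0.06 w 43.4 ff 31.4 F [ 0.7  0.5 -1.4]
477,-138,80,51.5 slide [-2, -1, 27] spin 0.001 dist 27
477,-138,69,51.5 slide [-2, -1, 38] spin 0.001 dist 38
```

Call:
carry_out(deltas=[{"hand":30,"slide":[-1,0,15],"spin":0},{"hand":30,"slide":[-1,0,20],"spin":0},{"hand":30,"slide":[-1,0,24],"spin":0},{"hand":30,"slide":[-1,0,28],"spin":0},{"hand":30,"slide":[-1,0,31],"spin":0},{"hand":30,"slide":[-1,0,34],"spin":0},{"hand":30,"slide":[-1,0,36],"spin":0},{"hand":30,"slide":[-1,0,38],"spin":0},{"hand":30,"slide":[-1,0,38],"spin":0}], newtons=20)

```text
time_s: 32.95
position: [480.3, -137.2, 71.2]
orientation: [0.001, 0.901, 0.434, 0.003]
force: [2.2, 9.8, 16.4]
width: 43.5
finger_force: 45.4
```

```bash
python3 f.py wrist w15; python3 f.py scene;  python3 plan.py
```

```text
p 0.96 face c [ 597.7 -385.8  119.8] mid [ 585.8 -385.1  119.1] size [42. 63.] len dir yaw 0.4 slope -86.8 n [ 1.   -0.06  0.06]
t 33.1 at [ 480.3 -137.2   71.2] yaw 51.4 tilt 0.32 w 43.2 ff 45.4 F [ 3.  10.6 15.7]
```

```bash
cat > g.py <<'E'
# face of the block held across its width, seen by the wrist camera ahead of the fingers (tool x > 15)
from h import *
import sys
c=shot('wrist'); T=T_tool(); P=pts(c,np.ones((480,640),bool)); L=(P-T[:3,3])@T[:3,:3]
z1=float(sys.argv[1]) if len(sys.argv)>1 else 35
L=L[(L[:,0]>18)&(L[:,0]<85)&(abs(L[:,1])<19)&(L[:,2]>-50)&(L[:,2]<z1)]
for _ in range(4):
    k=np.polyfit(L[:,0],L[:,2],1); L=L[abs(L[:,2]-np.polyval(k,L[:,0]))<4]
print('n',len(L),'slope deg %.1f'%np.degrees(np.arctan(k[0])),'far end x %.1f'%np.percentile(L[:,0],99),'face z at x=0 %.1f'%k[1],'-> mid z over TCP %.1f'%(-k[1]-12/np.cos(np.arctan(k[0]))))
E
python3 g.py
```

```text
n 13716 slope deg 27.3 far end x 71.7 face z at x=0 -27.7 -> mid z over TCP 14.1
```

Call:
carry_out(deltas=[{"hand":30,"slide":[0,0,-10],"spin":0},{"hand":30,"slide":[0,0,-20],"spin":0},{"hand":30,"slide":[-10,0,-26],"spin":0},{"hand":30,"slide":[-20,0,-26],"spin":0},{"hand":30,"slide":[-20,0,-26],"spin":0},{"hand":30,"slide":[-20,0,-18],"spin":0},{"hand":30,"slide":[-20,0,-13],"spin":0},{"hand":30,"slide":[-20,0,-9],"spin":0},{"hand":30,"slide":[-20,0,-9],"spin":0}], newtons=20)

```text
time_s: 34.1
position: [468.6, -154.1, 80.0]
orientation: [0.002, 0.901, 0.434, 0.003]
force: [1.3, 8.6, 34.6]
width: 43.5
finger_force: 49.6
```

```bash
python3 g.py;  python3 plan.py
```

```text
n 14152 slope deg 26.9 far end x 72.2 face z at x=0 -28.9 -> mid z over TCP 15.5
t 34.1 at [ 468.7 -154.1   80. ] yaw 51.4 tilt 0.39 w 43.4 ff 49.6 F [-0.   8.4 34.7]
```

Call:
carry_out(deltas=[{"hand":30,"slide":[0,0,-3],"spin":0},{"hand":52,"slide":[0,0,-3],"spin":0},{"hand":52,"slide":[0,0,-3],"spin":0},{"hand":52,"slide":[0,0,-3],"spin":0},{"hand":52,"slide":[0,0,-3],"spin":0},{"hand":52,"slide":[0,0,-3],"spin":0},{"hand":60,"slide":[0,0,-50],"spin":0},{"hand":75,"slide":[0,0,-100],"spin":0},{"hand":85,"slide":[0,0,-130],"spin":0},{"hand":85,"slide":[0,0,-130],"spin":0},{"hand":85,"slide":[0,0,-130],"spin":0}])

```text
time_s: 35.25
position: [465.3, -154.3, 207.7]
orientation: [0.001, 0.901, 0.434, 0.0]
force: [0.3, -0.1, -0.5]
width: 85.5
finger_force: 0.0
```

```bash
python3 f.py wrist w16; python3 plan.py 457.5,-168.2,207,142 '|' 457.5,-168.2,95,142
```

```text
p 0.75 face c [ 581.4 -378.6  102.1] mid [ 570.4 -373.8  101.4] size [39. 96.] len dir yaw 88.5 slope 81.1 n [ 0.91 -0.4   0.06]
t 35.4 at [ 464.  -153.7  206. ] yaw 51.5 tilt 0.15 w 84.7 ff 0.0 F [ 0.1  0.5 -0.5]
457.5,-168.2,207,142 slide [-15, 4, -1] spin -1.58 dist 16
|
457.5,-168.2,95,142 slide [0, 0, 112] spin -0.0 dist 112
```

```bash
cat > r.py <<'E'
# block on the rest by depth: points in the rest frame, plane and extents
from h import *
c=shot('wrist'); P=pts(c,np.ones((480,640),bool)); a=np.radians(51.5)
d=P[:,:2]-[473,-141.3]; y=d@[np.cos(a),np.sin(a)]; x=d@[np.sin(a),-np.cos(a)]; z=P[:,2]
m=(abs(x)<35)&(y>-80)&(y<90)&(z>30)&(z<150); 
A=np.c_[x,y,z][m]; mm=A[:,1]+A[:,2]; h=np.median(mm); B=A[abs(mm-h)<5]
if len(B)>300:
    k=np.polyfit(B[:,1],B[:,2],1); s=(B[:,2]-B[:,1])/2**.5
    print(len(A),len(B),'slope %.1f'%np.degrees(np.arctan(k[0])),'y+z %.1f (parked ~104)'%h,'x',np.round(np.percentile(B[:,0],[2,98]),1),'s',np.round(np.percentile(s,[1,99]),1),'y',np.round(np.percentile(B[:,1],[1,99]),1),'z',np.round(np.percentile(B[:,2],[1,99]),1))
    print('yaw err %.1f'%np.degrees(np.polyfit(s,B[:,0],1)[0]))
E
python3 r.py
```

```text
10316 9652 slope -44.6 y+z 102.9 (parked ~104) x [-16.1  25. ] s [-21.7 124.7] y [-37.4  68.3] z [ 37.5 139. ]
yaw err 1.3
```

Call:
carry_out(deltas=[{"hand":85,"slide":[-15,4,-1],"spin":-1.58},{"hand":85,"slide":[-15,4,-1],"spin":-1.58},{"hand":85,"slide":[-15,4,-1],"spin":-1.58},{"hand":85,"slide":[-15,4,-1],"spin":-1.58},{"hand":85,"slide":[-15,4,-1],"spin":-1.58},{"hand":85,"slide":[-15,4,-1],"spin":-1.58},{"hand":85,"slide":[-15,4,-1],"spin":-1.58},{"hand":85,"slide":[-15,4,-1],"spin":-1.58},{"hand":85,"slide":[-15,4,-1],"spin":-1.58},{"hand":85,"slide":[-15,4,-1],"spin":-1.58},{"hand":85,"slide":[-15,4,-1],"spin":-1.58},{"hand":85,"slide":[-15,4,-1],"spin":-1.58}])

```text
time_s: 36.6
position: [458.0, -167.9, 206.8]
orientation: [-0.002, 0.325, 0.946, 0.0]
force: [0.1, -0.1, 0.5]
width: 85.2
finger_force: 0.0
```

Call:
carry_out(deltas=[{"hand":85,"slide":[0,0,50],"spin":0},{"hand":85,"slide":[0,0,90],"spin":0},{"hand":85,"slide":[0,0,105],"spin":0},{"hand":85,"slide":[0,0,112],"spin":0},{"hand":85,"slide":[0,0,112],"spin":0},{"hand":10,"slide":[0,0,112],"spin":0},{"hand":10,"slide":[0,0,112],"spin":0},{"hand":10,"slide":[0,0,112],"spin":0},{"hand":10,"slide":[0,0,112],"spin":0},{"hand":10,"slide":[0,0,112],"spin":0},{"hand":10,"slide":[0,0,112],"spin":0}], newtons=20)

```text
time_s: 37.7
position: [461.4, -168.1, 98.7]
orientation: [0.003, 0.326, 0.945, 0.001]
force: [2.0, 5.2, 11.0]
width: 53.0
finger_force: 18.4
```

Call:
carry_out(deltas=[{"hand":10,"slide":[0,2,-4],"spin":0},{"hand":10,"slide":[0,4,-9],"spin":0},{"hand":10,"slide":[0,7,-15],"spin":0},{"hand":10,"slide":[0,10,-22],"spin":0},{"hand":10,"slide":[0,14,-30],"spin":0},{"hand":10,"slide":[0,18,-38],"spin":0},{"hand":10,"slide":[0,22,-46],"spin":0},{"hand":10,"slide":[0,26,-56],"spin":0},{"hand":10,"slide":[0,30,-66],"spin":0},{"hand":10,"slide":[0,30,-80],"spin":0},{"hand":10,"slide":[0,30,-110],"spin":0},{"hand":10,"slide":[0,30,-140],"spin":0}], newtons=25)

```text
time_s: 38.9
position: [475.8, -144.8, 236.8]
orientation: [-0.002, 0.325, 0.946, -0.001]
force: [0.4, -0.8, -0.9]
width: 23.5
finger_force: 25.2
```

```bash
python3 plan.py 527,-384,240,84.5; python3 f.py scene; python3 f.py wrist
```

```text
t 38.9 at [ 475.8 -144.8  236.8] yaw 142.0 tilt 0.22 w 23.5 ff 25.2 F [ 0.4 -0.8 -0.9]
527,-384,240,84.5 slide [-188, -157, -3] spin 1.004 dist 245
p 0.58 face c [ 597.9 -385.2  119.4] mid [ 586.  -384.7  118.8] size [41. 63.] len dir yaw 15.8 slope -86.7 n [ 1.   -0.04  0.06]
p 0.17 face c [594.1 319.9 237.1] mid [592.  327.  227.7] size [120. 215.] len dir yaw -7.1 slope -17.0 n [ 0.17 -0.59  0.79]
p 0.94 face c [ 577.8 -376.9  127.7] mid [ 566.  -376.6  125.5] size [23. 64.] len dir yaw 77.2 slope -47.6 n [ 0.98 -0.02  0.18]
p 0.60 face c [745.4 -70.8  44.5] mid [755.9 -70.6  38.9] size [53. 65.] len dir yaw 7.5 slope 61.8 n [-0.88 -0.02  0.47]
```

Call:
carry_out(deltas=[{"hand":10,"slide":[-40,-33,-3],"spin":0.2},{"hand":10,"slide":[-80,-66,-3],"spin":0.4},{"hand":10,"slide":[-120,-100,-3],"spin":0.65},{"hand":10,"slide":[-155,-130,-3],"spin":0.85},{"hand":10,"slide":[-188,-157,-3],"spin":1.004},{"hand":10,"slide":[-188,-157,-3],"spin":1.004},{"hand":10,"slide":[-188,-157,-3],"spin":1.004},{"hand":10,"slide":[-188,-157,-3],"spin":1.004},{"hand":10,"slide":[-188,-157,-3],"spin":1.004}], newtons=30)

```text
time_s: 40.0
position: [528.0, -383.5, 237.7]
orientation: [-0.002, 0.739, 0.673, -0.0]
force: [-0.7, 0.4, -0.9]
width: 23.6
finger_force: 31.6
```

```bash
cat > v.py <<'E'
# block held upright: side face seen by the wrist camera (tool x about 26), top end, scene view
from h import *
c=shot('wrist'); T=T_tool(); P=pts(c,np.ones((480,640),bool)); L=(P-T[:3,3])@T[:3,:3]
for a,b in((10,40),(40,70),(70,100)):
    k=L[(L[:,2]>a)&(L[:,2]<b)&(abs(L[:,1])<16)&(L[:,0]>5)&(L[:,0]<50)]
    if len(k)>30: print(a,b,len(k),np.round(np.percentile(k,[5,50,95],axis=0)[:,:2],1).tolist())
k=L[(L[:,2]<-10)&(L[:,2]>-40)&(abs(L[:,1])<9)&(L[:,0]>-12)&(L[:,0]<22)]
print('top end z over TCP',np.round(-np.percentile(k[:,2],[10,50,90]),1))
print('slots',lm(c,'wrist','slot0'))
E
python3 v.py; python3 plan.py 525.7,-386.5,240,84.5; python3 f.py scene|head -3
```

```text
10 40 882 [[25.1, -9.6], [25.7, 1.1], [26.1, 11.7]]
40 70 554 [[25.6, -9.3], [26.2, 1.6], [26.7, 12.0]]
70 100 375 [[26.2, -9.2], [26.8, 1.2], [27.2, 12.0]]
top end z over TCP [19.9 19.2 18.5]
slots [(0.73, array([ 526.9, -379.9,    5.6])), (0.72, array([ 411.8, -368.6,    8.4])), (0.62, array([ 583.8, -387.2,    8.5]))]
t 40.1 at [ 528.5 -383.6  238.6] yaw 84.6 tilt 0.09 w 23.7 ff 31.6 F [ 0.6  0.3 -0.7]
525.7,-386.5,240,84.5 slide [-3, -3, -1] spin 0.003 dist 4
p 0.67 face c [ 597.5 -385.8  119.1] mid [ 585.6 -385.9  118.2] size [43. 63.] len dir yaw -1.0 slope -85.8 n [1.   0.   0.07]
p 0.61 face c [561.3 215.8  66.2] mid [559.8 222.2  56.1] size [312. 396.] len dir yaw 77.5 slope 30.3 n [ 0.13 -0.53  0.84]
p 0.47 face c [ 504.3 -352.6   64.5] mid [ 502.5 -361.6   56.8] size [ 85. 247.] len dir yaw -9.7 slope -1.9 n [0.15 0.75 0.65]
```

Call:
carry_out(deltas=[{"hand":10,"slide":[-2,-2,0],"spin":0},{"hand":10,"slide":[-2,-2,20],"spin":0},{"hand":10,"slide":[-2,-2,35],"spin":0},{"hand":10,"slide":[-2,-2,50],"spin":0},{"hand":10,"slide":[-2,-2,65],"spin":0},{"hand":10,"slide":[-2,-2,80],"spin":0},{"hand":10,"slide":[-2,-2,92],"spin":0},{"hand":10,"slide":[-2,-2,100],"spin":0},{"hand":10,"slide":[-2,-2,104],"spin":0},{"hand":10,"slide":[-2,-2,107],"spin":0},{"hand":10,"slide":[-2,-2,107],"spin":0}])

```text
time_s: 41.3
position: [526.9, -386.0, 132.3]
orientation: [0.0, 0.74, 0.672, 0.0]
force: [0.2, 0.4, -0.4]
width: 23.3
finger_force: 31.6
```

```bash
python3 plan.py
```

```text
t 41.3 at [ 526.9 -386.   132.3] yaw 84.5 tilt 0.01 w 23.3 ff 31.6 F [ 0.2  0.4 -0.4]
```

Call:
carry_out(deltas=[{"hand":10,"slide":[0,0,4],"spin":0},{"hand":40,"slide":[0,0,4],"spin":0},{"hand":40,"slide":[0,0,4],"spin":0},{"hand":40,"slide":[0,0,4],"spin":0},{"hand":40,"slide":[0,0,4],"spin":0},{"hand":40,"slide":[0,0,-40],"spin":0},{"hand":40,"slide":[0,0,-80],"spin":0},{"hand":62,"slide":[0,0,-110],"spin":0},{"hand":62,"slide":[0,0,-110],"spin":0},{"hand":62,"slide":[0,0,-110],"spin":0}])

```text
time_s: 42.3
position: [527.1, -386.2, 243.1]
orientation: [0.001, 0.74, 0.672, 0.0]
force: [-0.2, -0.2, -1.7]
width: 61.5
finger_force: 0.0
```

```bash
python3 b.py | grep block; python3 f.py scene; python3 plan.py 550,-150,200,88 574.8,120,100,88.8
```

```text
block c 574.8 131.8 size [ 44. 139.] long dir deg 88.8 z [22.4 27.7 32. ]
block c 673.3 159.0 size [ 47. 128.] long dir deg 95.0 z [22.5 27.7 32.3]
p 0.70 face c [ 597.8 -385.4  119.7] mid [ 585.8 -385.   119. ] size [42. 63.] len dir yaw -3.1 slope -86.5 n [ 1.   -0.03  0.06]
t 42.5 at [ 525.9 -385.2  240.5] yaw 84.5 tilt 0.18 w 62.1 ff 0.0 F [-0.4  0.  -0.3]
550,-150,200,88 slide [236, 1, 41] spin -0.061 dist 240
574.8,120,100,88.8 slide [508, 0, 141] spin -0.075 dist 527
```

Call:
carry_out(deltas=[{"hand":62,"slide":[236,1,41],"spin":-0.061},{"hand":62,"slide":[236,1,41],"spin":-0.061},{"hand":62,"slide":[236,1,41],"spin":-0.061},{"hand":62,"slide":[236,1,41],"spin":-0.061},{"hand":62,"slide":[236,1,41],"spin":-0.061},{"hand":62,"slide":[508,0,141],"spin":-0.075},{"hand":62,"slide":[508,0,141],"spin":-0.075},{"hand":62,"slide":[508,0,141],"spin":-0.075},{"hand":62,"slide":[508,0,141],"spin":-0.075},{"hand":62,"slide":[508,0,141],"spin":-0.075},{"hand":62,"slide":[508,0,141],"spin":-0.075},{"hand":62,"slide":[508,0,141],"spin":-0.075}])

```text
time_s: 43.65
position: [572.9, 123.9, 98.0]
orientation: [-0.002, 0.713, 0.701, -0.002]
force: [-0.7, -0.5, 0.0]
width: 61.8
finger_force: 0.0
```

```bash
sed -i "s/(40,222),(19,40)/(40,235),(19,40)/; \$a rects('standing',(380,640),(-430,-330),(130,170))" b.py; python3 b.py | egrep 'block|stand'; python3 plan.py 574.8,131.8,60,88.8 574.8,131.8,6,88.8
```

```text
block c 573.5 99.0 size [28. 41.] long dir deg 0.0 z [22.8 27.1 31.5]
block c 575.5 173.0 size [44. 57.] long dir deg 88.0 z [22.3 27.5 32.3]
standing c 529.8 -383.1 size [25. 46.] long dir deg 84.1 z [134.8 148.  152.5]
standing c 588.0 -388.5 size [25. 46.] long dir deg 84.3 z [135.1 148.4 152.5]
t 43.7 at [573.4 121.7  98.9] yaw 89.0 tilt 0.27 w 62.0 ff 0.0 F [ 0.   0.3 -0.5]
574.8,131.8,60,88.8 slide [10, 1, 39] spin 0.004 dist 40
574.8,131.8,6,88.8 slide [10, 1, 93] spin 0.004 dist 93
```

Call:
carry_out(deltas=[{"hand":62,"slide":[11,1,41],"spin":0},{"hand":62,"slide":[11,1,41],"spin":0},{"hand":62,"slide":[11,1,70],"spin":0},{"hand":62,"slide":[11,1,86],"spin":0},{"hand":62,"slide":[11,1,93],"spin":0},{"hand":62,"slide":[11,1,93],"spin":0},{"hand":30,"slide":[11,1,93],"spin":0},{"hand":30,"slide":[11,1,93],"spin":0},{"hand":30,"slide":[11,1,93],"spin":0},{"hand":30,"slide":[11,1,93],"spin":0},{"hand":30,"slide":[11,1,93],"spin":0}], newtons=30)

```text
time_s: 44.8
position: [577.7, 130.5, 9.6]
orientation: [0.001, 0.714, 0.7, 0.001]
force: [-0.6, -2.5, 6.0]
width: 43.3
finger_force: 32.4
```

Call:
carry_out(deltas=[{"hand":30,"slide":[0,0,-30],"spin":0},{"hand":30,"slide":[0,0,-60],"spin":0},{"hand":30,"slide":[0,0,-100],"spin":0},{"hand":30,"slide":[0,0,-140],"spin":0},{"hand":30,"slide":[0,0,-150],"spin":0},{"hand":30,"slide":[0,0,-150],"spin":0}])

```text
time_s: 45.4
position: [578.0, 131.0, 160.4]
orientation: [0.001, 0.714, 0.7, 0.002]
force: [0.1, 0.1, -1.7]
width: 43.4
finger_force: 31.5
```

```bash
python3 g.py; python3 plan.py 474,-141,140,51.5 474,-141,107,51.5
```

```text
n 15300 slope deg 0.2 far end x 73.6 face z at x=0 -19.4 -> mid z over TCP 7.4
t 45.5 at [576.6 130.8 158.5] yaw 88.8 tilt 0.05 w 43.5 ff 31.5 F [-0.6  1.3 -1. ]
474,-141,140,51.5 slide [-274, -97, 19] spin 0.651 dist 291
474,-141,107,51.5 slide [-274, -97, 52] spin 0.651 dist 295
```

Call:
carry_out(deltas=[{"hand":30,"slide":[-48,-17,4],"spin":0.1},{"hand":30,"slide":[-96,-34,6],"spin":0.25},{"hand":30,"slide":[-274,-97,6],"spin":0.651},{"hand":30,"slide":[-274,-97,6],"spin":0.651},{"hand":30,"slide":[-274,-97,6],"spin":0.651},{"hand":30,"slide":[-274,-97,6],"spin":0.651},{"hand":30,"slide":[-274,-97,6],"spin":0.651},{"hand":30,"slide":[-274,-97,6],"spin":0.651},{"hand":30,"slide":[-274,-97,6],"spin":0.651},{"hand":30,"slide":[-274,-97,52],"spin":0.651},{"hand":30,"slide":[-274,-97,52],"spin":0.651},{"hand":30,"slide":[-274,-97,52],"spin":0.651}], newtons=25)

```text
time_s: 46.65
position: [473.1, -139.5, 105.6]
orientation: [-0.002, 0.9, 0.435, -0.001]
force: [0.5, -0.4, -1.6]
width: 43.1
finger_force: 31.4
```

Call:
carry_out(deltas=[{"hand":30,"slide":[0,0,10],"spin":0},{"hand":30,"slide":[0,0,17],"spin":0},{"hand":30,"slide":[0,0,21],"spin":0},{"hand":30,"slide":[0,0,24],"spin":0},{"hand":30,"slide":[0,0,27],"spin":0},{"hand":30,"slide":[0,0,30],"spin":0},{"hand":30,"slide":[0,0,32],"spin":0},{"hand":30,"slide":[0,0,34],"spin":0},{"hand":30,"slide":[0,0,34],"spin":0}], newtons=20)

```text
time_s: 47.55
position: [476.5, -139.8, 74.9]
orientation: [0.0, 0.901, 0.434, 0.003]
force: [1.8, 11.7, 21.9]
width: 43.1
finger_force: 46.4
```

```bash
python3 g.py; python3 plan.py
```

```text
n 14539 slope deg 22.7 far end x 73.2 face z at x=0 -26.9 -> mid z over TCP 13.9
t 47.6 at [ 476.5 -139.9   74.9] yaw 51.4 tilt 0.32 w 43.2 ff 46.4 F [ 1.9 11.8 20.6]
```

Call:
carry_out(deltas=[{"hand":30,"slide":[0,0,2],"spin":0},{"hand":30,"slide":[0,0,4],"spin":0},{"hand":30,"slide":[0,0,4],"spin":0},{"hand":30,"slide":[0,0,-10],"spin":0},{"hand":30,"slide":[0,0,-22],"spin":0},{"hand":30,"slide":[-16,0,-22],"spin":0},{"hand":30,"slide":[-16,0,-22],"spin":0},{"hand":30,"slide":[-16,0,-14],"spin":0},{"hand":30,"slide":[-16,0,-9],"spin":0},{"hand":30,"slide":[-16,0,-6],"spin":0},{"hand":30,"slide":[-16,0,-6],"spin":0}], newtons=20)

```text
time_s: 48.7
position: [465.9, -153.0, 80.3]
orientation: [0.0, 0.901, 0.434, 0.002]
force: [-2.2, 6.6, 29.1]
width: 43.5
finger_force: 51.4
```

```bash
python3 g.py; python3 plan.py
```

```text
n 14021 slope deg 27.8 far end x 71.8 face z at x=0 -29.4 -> mid z over TCP 15.8
t 48.8 at [ 466.  -153.    80.3] yaw 51.5 tilt 0.20 w 43.4 ff 51.4 F [-2.5  6.8 29.1]
```

Call:
carry_out(deltas=[{"hand":30,"slide":[2,0,-3],"spin":0},{"hand":52,"slide":[2,0,-3],"spin":0},{"hand":52,"slide":[2,0,-3],"spin":0},{"hand":52,"slide":[2,0,-3],"spin":0},{"hand":52,"slide":[2,0,-3],"spin":0},{"hand":52,"slide":[2,0,-3],"spin":0},{"hand":60,"slide":[2,0,-50],"spin":0},{"hand":75,"slide":[2,0,-100],"spin":0},{"hand":85,"slide":[2,0,-130],"spin":0},{"hand":85,"slide":[2,0,-130],"spin":0},{"hand":85,"slide":[2,0,-130],"spin":0}])

```text
time_s: 49.85
position: [465.5, -152.3, 208.7]
orientation: [0.001, 0.901, 0.434, 0.0]
force: [-0.6, 0.3, 0.3]
width: 84.9
finger_force: 0.0
```

```bash
python3 r.py; python3 plan.py 457.5,-168.2,207,142 '|' 457.5,-168.2,95,142
```

```text
10093 9428 slope -44.6 y+z 102.9 (parked ~104) x [-18.4  22.7] s [-21.5 124.7] y [-37.4  68. ] z [ 37.5 139.1]
yaw err 0.8
t 49.9 at [ 464.6 -151.9  207.6] yaw 51.5 tilt 0.06 w 85.1 ff 0.0 F [-0.2  0.2 -0.3]
457.5,-168.2,207,142 slide [-17, 5, 1] spin -1.58 dist 18
|
457.5,-168.2,95,142 slide [0, 0, 112] spin -0.0 dist 112
```

Call:
carry_out(deltas=[{"hand":85,"slide":[-17,5,1],"spin":-1.58},{"hand":85,"slide":[-17,5,1],"spin":-1.58},{"hand":85,"slide":[-17,5,1],"spin":-1.58},{"hand":85,"slide":[-17,5,1],"spin":-1.58},{"hand":85,"slide":[-17,5,1],"spin":-1.58},{"hand":85,"slide":[-17,5,1],"spin":-1.58},{"hand":85,"slide":[-17,5,1],"spin":-1.58},{"hand":85,"slide":[-17,5,1],"spin":-1.58},{"hand":85,"slide":[-17,5,1],"spin":-1.58},{"hand":85,"slide":[-17,5,1],"spin":-1.58},{"hand":85,"slide":[-17,5,1],"spin":-1.58},{"hand":85,"slide":[-17,5,1],"spin":-1.58}])

```text
time_s: 51.1
position: [457.3, -168.0, 205.4]
orientation: [-0.002, 0.325, 0.946, 0.0]
force: [-0.0, -0.8, -0.1]
width: 85.1
finger_force: 0.0
```

Call:
carry_out(deltas=[{"hand":85,"slide":[0,0,50],"spin":0},{"hand":85,"slide":[0,0,90],"spin":0},{"hand":85,"slide":[0,0,105],"spin":0},{"hand":85,"slide":[0,0,112],"spin":0},{"hand":85,"slide":[0,0,112],"spin":0},{"hand":10,"slide":[0,0,112],"spin":0},{"hand":10,"slide":[0,0,112],"spin":0},{"hand":10,"slide":[0,0,112],"spin":0},{"hand":10,"slide":[0,0,112],"spin":0},{"hand":10,"slide":[0,0,112],"spin":0},{"hand":10,"slide":[0,0,112],"spin":0}], newtons=20)

```text
time_s: 52.2
position: [461.4, -167.9, 98.0]
orientation: [0.003, 0.326, 0.945, 0.001]
force: [2.8, 7.8, 13.8]
width: 53.3
finger_force: 18.2
```

Call:
carry_out(deltas=[{"hand":10,"slide":[0,2,-4],"spin":0},{"hand":10,"slide":[0,4,-9],"spin":0},{"hand":10,"slide":[0,7,-15],"spin":0},{"hand":10,"slide":[0,10,-22],"spin":0},{"hand":10,"slide":[0,14,-30],"spin":0},{"hand":10,"slide":[0,18,-38],"spin":0},{"hand":10,"slide":[0,22,-46],"spin":0},{"hand":10,"slide":[0,26,-56],"spin":0},{"hand":10,"slide":[0,30,-66],"spin":0},{"hand":10,"slide":[0,30,-80],"spin":0},{"hand":10,"slide":[0,30,-110],"spin":0},{"hand":10,"slide":[0,30,-140],"spin":0}], newtons=25)

```text
time_s: 53.4
position: [475.4, -145.0, 235.8]
orientation: [-0.002, 0.325, 0.946, -0.001]
force: [0.6, -0.6, -1.4]
width: 23.4
finger_force: 25.2
```

```bash
python3 v.py; python3 plan.py 468.5,-380,240,84.5
```

```text
10 40 923 [[30.5, -10.6], [31.2, 0.0], [31.8, 10.8]]
40 70 575 [[31.5, -10.3], [32.2, -0.0], [32.8, 10.9]]
70 100 389 [[32.5, -10.2], [33.2, 0.6], [33.8, 11.1]]
top end z over TCP [15.9 15.1 14.2]
slots []
t 53.5 at [ 478.7 -146.5  239.3] yaw 142.0 tilt 0.37 w 23.5 ff 25.3 F [ 1.2 -0.7 -2.1]
468.5,-380,240,84.5 slide [-136, -190, -1] spin 1.004 dist 234
```

Call:
carry_out(deltas=[{"hand":10,"slide":[-30,-40,-3],"spin":0.2},{"hand":10,"slide":[-60,-80,-3],"spin":0.4},{"hand":10,"slide":[-90,-120,-3],"spin":0.65},{"hand":10,"slide":[-115,-160,-3],"spin":0.85},{"hand":10,"slide":[-136,-190,-3],"spin":1.004},{"hand":10,"slide":[-136,-190,-3],"spin":1.004},{"hand":10,"slide":[-136,-190,-3],"spin":1.004},{"hand":10,"slide":[-136,-190,-3],"spin":1.004},{"hand":10,"slide":[-136,-190,-3],"spin":1.004},{"hand":10,"slide":[-136,-190,-3],"spin":1.004}], newtons=30)

```text
time_s: 54.5
position: [467.0, -378.0, 238.0]
orientation: [-0.0, 0.739, 0.673, -0.0]
force: [-0.4, -1.0, -2.2]
width: 23.6
finger_force: 31.6
```

```bash
python3 v.py; python3 plan.py 468.5,-382,240,84.5
```

```text
10 40 846 [[27.9, -9.4], [28.6, 1.2], [29.1, 11.9]]
40 70 543 [[28.6, -9.1], [29.2, 1.3], [29.7, 12.2]]
70 100 352 [[29.2, -8.9], [29.9, 2.0], [30.3, 12.4]]
top end z over TCP [20.8 20.1 19.3]
slots [(0.73, array([ 413.6, -369.4,    5.9])), (0.55, array([ 464.4, -375.6,    7.5]))]
t 54.6 at [ 467.2 -378.   238.2] yaw 84.6 tilt 0.03 w 23.6 ff 31.6 F [ 0.6 -0.4 -2. ]
468.5,-382,240,84.5 slide [-4, 2, -2] spin 0.002 dist 5
```

Call:
carry_out(deltas=[{"hand":10,"slide":[-5,2,0],"spin":0},{"hand":10,"slide":[-5,2,20],"spin":0},{"hand":10,"slide":[-5,2,35],"spin":0},{"hand":10,"slide":[-5,2,50],"spin":0},{"hand":10,"slide":[-5,2,65],"spin":0},{"hand":10,"slide":[-5,2,80],"spin":0},{"hand":10,"slide":[-5,2,92],"spin":0},{"hand":10,"slide":[-5,2,100],"spin":0},{"hand":10,"slide":[-5,2,104],"spin":0},{"hand":10,"slide":[-5,2,106],"spin":0},{"hand":10,"slide":[-5,2,106],"spin":0}])

```text
time_s: 55.7
position: [469.0, -383.7, 132.5]
orientation: [0.0, 0.74, 0.672, 0.0]
force: [-0.3, -0.6, 0.3]
width: 23.4
finger_force: 31.6
```

```bash
python3 plan.py
```

```text
t 55.7 at [ 469.  -383.7  132.5] yaw 84.5 tilt 0.02 w 23.4 ff 31.6 F [-0.3 -0.6  0.3]
```

Call:
carry_out(deltas=[{"hand":10,"slide":[0,0,4],"spin":0},{"hand":40,"slide":[0,0,4],"spin":0},{"hand":40,"slide":[0,0,4],"spin":0},{"hand":40,"slide":[0,0,4],"spin":0},{"hand":40,"slide":[0,0,4],"spin":0},{"hand":40,"slide":[0,0,-40],"spin":0},{"hand":40,"slide":[0,0,-80],"spin":0},{"hand":60,"slide":[0,0,-120],"spin":0},{"hand":60,"slide":[0,0,-120],"spin":0},{"hand":60,"slide":[0,0,-120],"spin":0}])

```text
time_s: 56.7
position: [469.3, -384.1, 253.6]
orientation: [0.001, 0.74, 0.672, 0.0]
force: [0.4, -0.0, -0.2]
width: 59.9
finger_force: 0.0
```

```bash
sed -i "s/rects('block',(380,700),(40,235)/rects('block',(380,725),(30,245)/" b.py; python3 b.py | egrep 'block|stand'; python3 f.py top t20; python3 plan.py
```

```text
block c 672.4 167.2 size [ 46. 145.] long dir deg 95.7 z [22.6 27.6 32.5]
standing c 472.3 -377.1 size [25. 46.] long dir deg 84.6 z [136.9 148.3 152.3]
standing c 529.7 -383.0 size [25. 45.] long dir deg 84.6 z [134.  148.2 152.7]
standing c 588.0 -388.7 size [25. 46.] long dir deg 84.3 z [133.2 148.2 152.3]
p 0.96 face c [ 580.2 -386.5  101.9] mid [ 591.9 -389.1  100.6] size [ 43. 112.] len dir yaw 176.0 slope -83.7 n [-0.97  0.21  0.11]
t 56.9 at [ 468.  -382.7  250.7] yaw 84.5 tilt 0.18 w 60.6 ff 0.0 F [-0.7 -0.3  0.2]
```

```bash
python3 - <<'E'
import cv2
im=cv2.imread('pics/t20.png')[195:350,90:345]; cv2.imwrite('pics/t20c.png',cv2.resize(im,None,fx=3,fy=3,interpolation=2))
E
```

```text
(no output)
```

View pics/t20c.png

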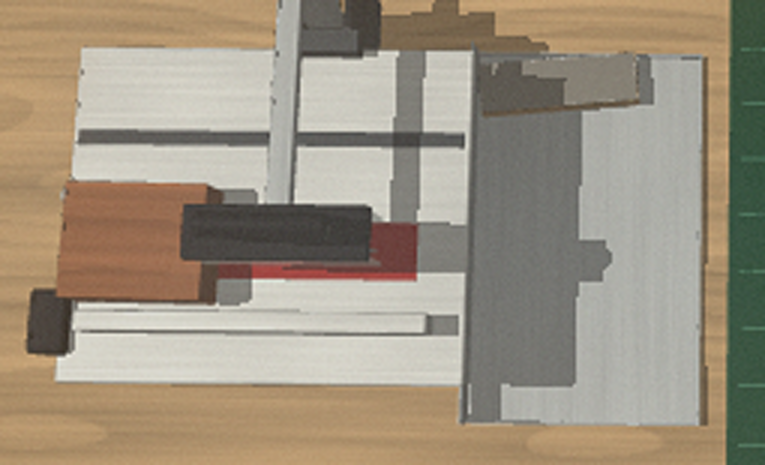

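```bash
python3 - <<'E'
from h import *
c=shot('top'); print(np.round(shot('wrist')['mount'],2).tolist())
P=pts(c,np.ones((480,640),bool))
m=(P[:,0]>620)&(P[:,0]<720)&(P[:,1]>60)&(P[:,1]<228)&(P[:,2]>22)&(P[:,2]<33); Q=P[m]
for y in range(85,230,10):
    k=Q[abs(Q[:,1]-y)<5]
    if len(k)>3: print(y,len(k),np.round([k[:,0].min(),k[:,0].max(),k[:,2].mean()],1))
print('ymin',Q[:,1].min()); m=(P[:,0]>620)&(P[:,0]<690)&(P[:,1]>215)&(P[:,1]<262)
for y in range(216,262,4):
    k=P[m&(abs(P[:,1]-y)<2)]; print(y,np.round(np.percentile(k[:,2],[5,50,95])) if len(k) else None)
E
python3 plan.py 560,-150,240,88 650,60,180,95 '|' 672,162,110,95.5 '|' 672,162,9,95.5
```

```text
[[0.0, 0.95, 0.3, 76.31], [1.0, -0.0, -0.0, 0.93], [-0.0, 0.3, -0.95, -142.62], [0.0, 0.0, 0.0, 1.0]]
95 24 [657.5 700.6  27.2]
105 63 [657.9 701.6  27.5]
115 60 [656.  698.6  27.9]
125 58 [655.3 698.9  27.6]
135 61 [653.1 697.5  27.9]
145 58 [654.3 695.8  27.3]
155 63 [651.7 695.7  27.6]
165 65 [651.6 695.2  27.7]
175 55 [649.6 692.9  27.7]
185 55 [651.  692.8  27.6]
195 62 [648.5 692.3  26.9]
205 60 [646.7 689.4  27.3]
215 58 [645.7 689.7  28. ]
225 51 [645.8 688.8  27.3]
ymin 95.1049532805758
216 [ 1. 25. 30.]
220 [ 1. 25. 33.]
224 [  4.  28. 141.]
228 [  2.  31. 145.]
232 [  3.  30. 144.]
236 [  1.  31. 143.]
240 [  2. 138. 145.]
244 [136. 141. 144.]
248 [139. 141. 145.]
252 [137. 141. 145.]
256 [137. 141. 144.]
260 [137. 141. 143.]
t 57.0 at [ 468.1 -382.9  250.6] yaw 84.5 tilt 0.18 w 60.0 ff 0.0 F [-0.6  0.  -0.3]
560,-150,240,88 slide [241, 69, 11] spin -0.061 dist 251
650,60,180,95 slide [458, 139, 71] spin -0.183 dist 484
|
672,162,110,95.5 slide [100, 31, 70] spin -0.009 dist 126
|
672,162,9,95.5 slide [0, 0, 101] spin -0.0 dist 101
```

Call:
carry_out(deltas=[{"hand":60,"slide":[241,69,11],"spin":-0.061},{"hand":60,"slide":[241,69,11],"spin":-0.061},{"hand":60,"slide":[241,69,11],"spin":-0.061},{"hand":60,"slide":[241,69,11],"spin":-0.061},{"hand":60,"slide":[241,69,11],"spin":-0.061},{"hand":60,"slide":[458,139,71],"spin":-0.183},{"hand":60,"slide":[458,139,71],"spin":-0.183},{"hand":60,"slide":[458,139,71],"spin":-0.183},{"hand":60,"slide":[458,139,71],"spin":-0.183},{"hand":60,"slide":[458,139,71],"spin":-0.183},{"hand":60,"slide":[458,139,71],"spin":-0.183},{"hand":60,"slide":[458,139,71],"spin":-0.183}])

```text
time_s: 58.15
position: [650.4, 59.6, 179.9]
orientation: [-0.001, 0.675, 0.738, -0.001]
force: [0.1, 0.7, -0.2]
width: 60.0
finger_force: 0.0
```

```bash
python3 f.py wrist w21; python3 plan.py 675.5,135,80,95.3 675.5,135,9,95.3 '|' 652,95,30,95.3
```

```text
t 58.2 at [650.5  58.  181. ] yaw 95.0 tilt 0.07 w 60.0 ff 0.0 F [ 0.6 -0.1  0.5]
675.5,135,80,95.3 slide [75, 32, 101] spin -0.006 dist 129
675.5,135,9,95.3 slide [75, 32, 172] spin -0.006 dist 190
|
652,95,30,95.3 slide [-38, -27, -21] spin -0.0 dist 51
```

Call:
carry_out(deltas=[{"hand":60,"slide":[75,32,70],"spin":-0.006},{"hand":60,"slide":[75,32,101],"spin":-0.006},{"hand":60,"slide":[75,32,101],"spin":-0.006},{"hand":60,"slide":[75,32,140],"spin":-0.006},{"hand":60,"slide":[75,32,160],"spin":-0.006},{"hand":60,"slide":[75,32,172],"spin":-0.006},{"hand":60,"slide":[75,32,172],"spin":-0.006},{"hand":30,"slide":[75,32,172],"spin":-0.006},{"hand":30,"slide":[75,32,172],"spin":-0.006},{"hand":30,"slide":[75,32,172],"spin":-0.006},{"hand":30,"slide":[75,32,172],"spin":-0.006},{"hand":30,"slide":[75,32,172],"spin":-0.006}], newtons=30)

```text
time_s: 59.45
position: [676.8, 136.0, 10.9]
orientation: [0.001, 0.673, 0.739, 0.0]
force: [-3.2, -3.7, 6.1]
width: 43.6
finger_force: 31.4
```

Call:
carry_out(deltas=[{"hand":30,"slide":[0,0,-15],"spin":0},{"hand":30,"slide":[-19,-13,-15],"spin":0},{"hand":30,"slide":[-38,-27,-15],"spin":0},{"hand":30,"slide":[-38,-27,-15],"spin":0},{"hand":30,"slide":[-38,-27,-7],"spin":0},{"hand":30,"slide":[-38,-27,-1],"spin":0},{"hand":60,"slide":[-38,-27,-1],"spin":0},{"hand":60,"slide":[-38,-27,-1],"spin":0},{"hand":60,"slide":[-38,-27,-1],"spin":0},{"hand":60,"slide":[-38,-27,-1],"spin":0},{"hand":60,"slide":[-38,-27,-50],"spin":0},{"hand":60,"slide":[-38,-27,-50],"spin":0}])

```text
time_s: 60.65
position: [657.3, 96.5, 64.5]
orientation: [0.003, 0.673, 0.739, 0.003]
force: [1.5, -0.1, 1.1]
width: 59.9
finger_force: 0.0
```

```bash
cat > tr.py <<'E'
from h import *
c=shot('wrist'); P=pts(c,np.ones((480,640),bool)); Q=P[(P[:,2]>20)&(P[:,2]<34)&(P[:,1]>40)&(P[:,1]<225)&(P[:,0]>580)&(P[:,0]<710)]
q=cv2.minAreaRect(Q[:,:2].astype(np.float32)); b=cv2.boxPoints(q); e=max((b[1]-b[0],b[2]-b[1]),key=np.linalg.norm)
print('rect',np.round(q[0],1),np.round(q[1]),'yaw %.1f'%(np.degrees(np.arctan2(e[1],e[0]))%180),'y',np.round(np.percentile(Q[:,1],[1,99]),1),len(Q))
E
python3 tr.py; python3 plan.py
```

```text
rect [652.7 129. ] [ 44. 139.] yaw 94.7 y [ 62.2 197.3] 21123
t 60.7 at [656.3  96.4  62.7] yaw 95.3 tilt 0.40 w 59.7 ff 0.0 F [-0.8 -0.1  0.4]
```

```bash
python3 plan.py 652.7,128,60,94.9 652.7,128,6,94.9; python3 tr.py
```

```text
t 60.7 at [656.3  96.4  62.7] yaw 95.3 tilt 0.40 w 59.7 ff 0.0 F [-0.8 -0.1  0.4]
652.7,128,60,94.9 slide [32, -1, 3] spin 0.008 dist 32
652.7,128,6,94.9 slide [32, -1, 57] spin 0.008 dist 65
rect [652.7 128.9] [ 44. 140.] yaw 94.7 y [ 62.  197.3] 21513
```

Call:
carry_out(deltas=[{"hand":60,"slide":[32,0,3],"spin":0.008},{"hand":60,"slide":[32,0,3],"spin":0.008},{"hand":60,"slide":[32,0,30],"spin":0.008},{"hand":60,"slide":[32,0,48],"spin":0.008},{"hand":60,"slide":[32,0,55],"spin":0.008},{"hand":60,"slide":[32,0,55],"spin":0.008},{"hand":30,"slide":[32,0,55],"spin":0.008},{"hand":30,"slide":[32,0,55],"spin":0.008},{"hand":30,"slide":[32,0,55],"spin":0.008},{"hand":30,"slide":[32,0,55],"spin":0.008},{"hand":30,"slide":[32,0,55],"spin":0.008}], newtons=30)

```text
time_s: 61.85
position: [650.5, 128.1, 4.9]
orientation: [0.0, 0.676, 0.737, 0.0]
force: [-0.0, -0.2, 2.3]
width: 43.4
finger_force: 32.1
```

Call:
carry_out(deltas=[{"hand":30,"slide":[0,0,-30],"spin":0},{"hand":30,"slide":[0,0,-60],"spin":0},{"hand":30,"slide":[0,0,-100],"spin":0},{"hand":30,"slide":[0,0,-140],"spin":0},{"hand":30,"slide":[0,0,-150],"spin":0},{"hand":30,"slide":[0,0,-150],"spin":0}])

```text
time_s: 62.45
position: [651.6, 128.2, 156.6]
orientation: [0.001, 0.676, 0.737, 0.002]
force: [1.0, -0.3, -1.2]
width: 43.3
finger_force: 31.8
```

```bash
python3 g.py; python3 plan.py 474,-141,140,51.5 474,-141,107,51.5
```

```text
n 15301 slope deg 0.2 far end x 70.5 face z at x=0 -24.4 -> mid z over TCP 12.4
t 62.5 at [650.1 128.  154.5] yaw 94.9 tilt 0.04 w 43.3 ff 31.8 F [-0.5 -0.2 -2.2]
474,-141,140,51.5 slide [-253, -198, 14] spin 0.757 dist 322
474,-141,107,51.5 slide [-253, -198, 47] spin 0.757 dist 325
```

Call:
carry_out(deltas=[{"hand":30,"slide":[-39,-30,4],"spin":0.1},{"hand":30,"slide":[-78,-61,6],"spin":0.25},{"hand":30,"slide":[-250,-195,6],"spin":0.757},{"hand":30,"slide":[-250,-195,6],"spin":0.757},{"hand":30,"slide":[-250,-195,6],"spin":0.757},{"hand":30,"slide":[-250,-195,6],"spin":0.757},{"hand":30,"slide":[-250,-195,6],"spin":0.757},{"hand":30,"slide":[-250,-195,6],"spin":0.757},{"hand":30,"slide":[-250,-195,6],"spin":0.757},{"hand":30,"slide":[-250,-195,47],"spin":0.757},{"hand":30,"slide":[-250,-195,47],"spin":0.757},{"hand":30,"slide":[-250,-195,47],"spin":0.757}], newtons=25)

```text
time_s: 63.7
position: [476.4, -136.1, 106.5]
orientation: [-0.002, 0.9, 0.435, -0.001]
force: [-0.2, -0.7, -0.9]
width: 43.3
finger_force: 31.7
```

Call:
carry_out(deltas=[{"hand":30,"slide":[0,0,12],"spin":0},{"hand":30,"slide":[0,0,19],"spin":0},{"hand":30,"slide":[0,0,23],"spin":0},{"hand":30,"slide":[0,0,26],"spin":0},{"hand":30,"slide":[0,0,29],"spin":0},{"hand":30,"slide":[0,0,32],"spin":0},{"hand":30,"slide":[0,0,35],"spin":0},{"hand":30,"slide":[0,0,37],"spin":0},{"hand":30,"slide":[0,0,37],"spin":0}], newtons=20)

```text
time_s: 64.6
position: [478.6, -136.2, 71.9]
orientation: [-0.0, 0.901, 0.434, 0.002]
force: [1.4, 11.0, 14.7]
width: 43.6
finger_force: 42.1
```

```bash
python3 g.py; python3 plan.py
```

```text
n 14649 slope deg 20.4 far end x 71.1 face z at x=0 -28.9 -> mid z over TCP 16.1
t 64.7 at [ 478.6 -136.2   71.9] yaw 51.4 tilt 0.22 w 43.7 ff 42.0 F [ 2.  10.4 13.5]
```

Call:
carry_out(deltas=[{"hand":30,"slide":[0,0,2],"spin":0},{"hand":30,"slide":[0,0,4],"spin":0},{"hand":30,"slide":[0,0,5],"spin":0},{"hand":30,"slide":[0,0,5],"spin":0},{"hand":30,"slide":[0,0,-10],"spin":0},{"hand":30,"slide":[0,0,-25],"spin":0},{"hand":30,"slide":[-18,0,-25],"spin":0},{"hand":30,"slide":[-18,0,-25],"spin":0},{"hand":30,"slide":[-18,0,-17],"spin":0},{"hand":30,"slide":[-18,0,-12],"spin":0},{"hand":30,"slide":[-18,0,-9],"spin":0},{"hand":30,"slide":[-18,0,-9],"spin":0}], newtons=20)

```text
time_s: 65.85
position: [465.5, -151.2, 78.4]
orientation: [-0.001, 0.901, 0.435, -0.0]
force: [-0.4, 0.9, -0.5]
width: 43.2
finger_force: 44.6
```

```bash
python3 g.py; python3 plan.py
```

```text
n 13899 slope deg 27.5 far end x 69.2 face z at x=0 -31.3 -> mid z over TCP 17.8
t 65.9 at [ 465.6 -151.3   78.7] yaw 51.5 tilt 0.08 w 43.2 ff 44.6 F [ 0.2  0.5 -0.9]
```

Call:
carry_out(deltas=[{"hand":30,"slide":[3,0,0],"spin":0},{"hand":30,"slide":[3,0,3],"spin":0},{"hand":30,"slide":[3,0,3],"spin":0},{"hand":52,"slide":[3,0,3],"spin":0},{"hand":52,"slide":[3,0,3],"spin":0},{"hand":52,"slide":[3,0,3],"spin":0},{"hand":52,"slide":[3,0,3],"spin":0},{"hand":60,"slide":[3,0,-45],"spin":0},{"hand":75,"slide":[3,0,-95],"spin":0},{"hand":85,"slide":[3,0,-128],"spin":0},{"hand":85,"slide":[3,0,-128],"spin":0},{"hand":85,"slide":[3,0,-128],"spin":0}])

```text
time_s: 67.1
position: [468.0, -149.5, 207.9]
orientation: [0.001, 0.901, 0.434, 0.001]
force: [-0.0, 0.3, -0.4]
width: 85.0
finger_force: 0.0
```

```bash
python3 r.py; python3 plan.py 457.5,-168.2,207,142 '|' 457.5,-168.2,95,142
```

```text
10089 9452 slope -44.6 y+z 102.9 (parked ~104) x [-18.1  23. ] s [-21.1 124.6] y [-37.1  67.7] z [ 37.9 139. ]
yaw err 0.6
t 67.2 at [ 467.1 -149.1  206.7] yaw 51.5 tilt 0.05 w 85.2 ff 0.0 F [ 0.5  0.7 -1.2]
457.5,-168.2,207,142 slide [-21, 4, 0] spin -1.58 dist 21
|
457.5,-168.2,95,142 slide [0, 0, 112] spin -0.0 dist 112
```

Parked again. I'll repeat the regrasp and carry it to the last compartment.

Call:
carry_out(deltas=[{"hand":85,"slide":[-21,4,0],"spin":-1.58},{"hand":85,"slide":[-21,4,0],"spin":-1.58},{"hand":85,"slide":[-21,4,0],"spin":-1.58},{"hand":85,"slide":[-21,4,0],"spin":-1.58},{"hand":85,"slide":[-21,4,0],"spin":-1.58},{"hand":85,"slide":[-21,4,0],"spin":-1.58},{"hand":85,"slide":[-21,4,0],"spin":-1.58},{"hand":85,"slide":[-21,4,0],"spin":-1.58},{"hand":85,"slide":[-21,4,0],"spin":-1.58},{"hand":85,"slide":[-21,4,0],"spin":-1.58},{"hand":85,"slide":[-21,4,0],"spin":-1.58},{"hand":85,"slide":[-21,4,0],"spin":-1.58}])

```text
time_s: 68.35
position: [456.4, -167.6, 205.3]
orientation: [-0.002, 0.325, 0.946, 0.0]
force: [-0.1, 0.2, 0.1]
width: 85.2
finger_force: 0.0
```

Call:
carry_out(deltas=[{"hand":85,"slide":[0,0,50],"spin":0},{"hand":85,"slide":[0,0,90],"spin":0},{"hand":85,"slide":[0,0,105],"spin":0},{"hand":85,"slide":[0,0,112],"spin":0},{"hand":85,"slide":[0,0,112],"spin":0},{"hand":10,"slide":[0,0,112],"spin":0},{"hand":10,"slide":[0,0,112],"spin":0},{"hand":10,"slide":[0,0,112],"spin":0},{"hand":10,"slide":[0,0,112],"spin":0},{"hand":10,"slide":[0,0,112],"spin":0},{"hand":10,"slide":[0,0,112],"spin":0}], newtons=20)

```text
time_s: 69.45
position: [460.6, -167.3, 97.7]
orientation: [0.003, 0.326, 0.945, 0.001]
force: [4.1, 8.9, 11.7]
width: 54.1
finger_force: 17.6
```

Call:
carry_out(deltas=[{"hand":10,"slide":[0,2,-4],"spin":0},{"hand":10,"slide":[0,4,-9],"spin":0},{"hand":10,"slide":[0,7,-15],"spin":0},{"hand":10,"slide":[0,10,-22],"spin":0},{"hand":10,"slide":[0,14,-30],"spin":0},{"hand":10,"slide":[0,18,-38],"spin":0},{"hand":10,"slide":[0,22,-46],"spin":0},{"hand":10,"slide":[0,26,-56],"spin":0},{"hand":10,"slide":[0,30,-66],"spin":0},{"hand":10,"slide":[0,30,-80],"spin":0},{"hand":10,"slide":[0,30,-110],"spin":0},{"hand":10,"slide":[0,30,-140],"spin":0}], newtons=25)

```text
time_s: 70.65
position: [474.6, -144.7, 235.8]
orientation: [-0.002, 0.325, 0.946, -0.001]
force: [0.0, 0.3, -0.7]
width: 23.8
finger_force: 25.2
```

```bash
python3 plan.py 411.5,-377,240,84.5
```

```text
t 70.7 at [ 474.6 -144.7  235.8] yaw 142.0 tilt 0.23 w 23.8 ff 25.2 F [ 0.   0.3 -0.7]
411.5,-377,240,84.5 slide [-93, -222, -4] spin 1.004 dist 241
```

Call:
carry_out(deltas=[{"hand":10,"slide":[-20,-45,-20],"spin":0.2},{"hand":10,"slide":[-40,-90,-35],"spin":0.4},{"hand":10,"slide":[-60,-135,-35],"spin":0.65},{"hand":10,"slide":[-77,-180,-35],"spin":0.85},{"hand":10,"slide":[-93,-222,-35],"spin":1.004},{"hand":10,"slide":[-93,-222,-35],"spin":1.004},{"hand":10,"slide":[-93,-222,-35],"spin":1.004},{"hand":10,"slide":[-93,-222,-35],"spin":1.004},{"hand":10,"slide":[-93,-222,-5],"spin":1.004},{"hand":10,"slide":[-93,-222,-5],"spin":1.004},{"hand":10,"slide":[-93,-222,-5],"spin":1.004}], newtons=30)

```text
time_s: 71.75
position: [412.3, -376.1, 240.1]
orientation: [-0.001, 0.739, 0.673, -0.0]
force: [-0.2, 1.0, -1.1]
width: 23.4
finger_force: 31.5
```

```bash
python3 v.py; python3 plan.py 411.5,-377,240,84.5
```

```text
10 40 853 [[27.4, -10.0], [28.1, 0.6], [28.5, 11.3]]
40 70 541 [[28.0, -9.8], [28.7, 0.7], [29.1, 11.3]]
70 100 358 [[28.6, -9.6], [29.2, 1.3], [29.6, 11.6]]
top end z over TCP [20.1 19.3 18.5]
slots [(0.98, array([ 410.7, -366. ,    6. ])), (0.94, array([ 469.8, -376. ,   11.1]))]
t 71.8 at [ 413.3 -377.1  241.3] yaw 84.6 tilt 0.05 w 23.6 ff 31.5 F [-0.3  0.4 -0.2]
411.5,-377,240,84.5 slide [0, -2, 1] spin 0.001 dist 2
```

Call:
carry_out(deltas=[{"hand":10,"slide":[0,-1,10],"spin":0},{"hand":10,"slide":[0,-1,25],"spin":0},{"hand":10,"slide":[0,-1,40],"spin":0},{"hand":10,"slide":[0,-1,55],"spin":0},{"hand":10,"slide":[0,-1,70],"spin":0},{"hand":10,"slide":[0,-1,83],"spin":0},{"hand":10,"slide":[0,-1,94],"spin":0},{"hand":10,"slide":[0,-1,102],"spin":0},{"hand":10,"slide":[0,-1,106],"spin":0},{"hand":10,"slide":[0,-1,108],"spin":0},{"hand":10,"slide":[0,-1,108],"spin":0}])

```text
time_s: 72.95
position: [412.1, -376.9, 132.4]
orientation: [0.0, 0.74, 0.672, 0.0]
force: [0.0, -0.4, -1.4]
width: 23.2
finger_force: 31.5
```

```bash
python3 plan.py
```

```text
t 73.0 at [ 412.1 -376.9  132.4] yaw 84.5 tilt 0.01 w 23.2 ff 31.5 F [ 0.  -0.4 -1.4]
```

Call:
carry_out(deltas=[{"hand":10,"slide":[0,0,4],"spin":0},{"hand":40,"slide":[0,0,4],"spin":0},{"hand":40,"slide":[0,0,4],"spin":0},{"hand":40,"slide":[0,0,4],"spin":0},{"hand":40,"slide":[0,0,4],"spin":0},{"hand":40,"slide":[0,0,-40],"spin":0},{"hand":40,"slide":[0,0,-80],"spin":0},{"hand":40,"slide":[0,0,-130],"spin":0},{"hand":40,"slide":[0,0,-150],"spin":0},{"hand":40,"slide":[0,0,-150],"spin":0}])

```text
time_s: 73.95
position: [413.6, -378.7, 286.6]
orientation: [0.004, 0.74, 0.672, -0.0]
force: [0.5, 0.3, -0.3]
width: 40.2
finger_force: 0.0
```

```bash
python3 b.py | egrep 'block|stand|handle'; python3 - <<'E'
from h import *
c=shot('scene'); print('scene',lm(c,'scene','guard_handle')); c=shot('top'); print('top',lm(c,'top','guard_handle'))
E
python3 plan.py
```

```text
handle c 563.5 342.5 size [133. 151.] long dir deg 0.0 z [260.7 265.9 270. ]
standing c 414.5 -372.2 size [25. 46.] long dir deg 86.8 z [138.2 148.5 152.5]
standing c 472.3 -377.1 size [24. 46.] long dir deg 85.2 z [136.1 148.3 152.2]
standing c 529.9 -382.4 size [26. 46.] long dir deg 85.6 z [135.6 148.2 152.4]
standing c 587.5 -389.1 size [25. 45.] long dir deg 84.3 z [134.3 148.2 152.3]
scene [(0.76, array([506.1, 345.9, 308.9])), (0.62, array([ 470.6, -140.5,    1.4]))]
top [(0.96, array([509.5, 346.4, 306.7]))]
t 74.2 at [ 411.1 -375.8  280.4] yaw 84.5 tilt 0.21 w 40.1 ff 0.0 F [ 0.4  0.1 -0.5]
```

All four blocks stand in the caddy with their tops at 148 mm. The guard handle is about 39 mm above where it started, so the pawl has it. I'm handing the job in.

```bash
python3 -c "
from bench import finish_job
print(finish_job())"
```

```text
the job is handed in; nothing more can be done
None
```

The job is handed in: the guard handle is about 39 mm up, on its next notch, and all four blocks stand in separate caddy compartments, each set down on the 45° rest first; the hand-in returned no verdict, and I did not re-measure the blank, gouge, brayer and ink jar at the end.

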